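Shim the rocking colony counter

ROBOT

A 6-joint arm with a two-finger parallel gripper is mounted at the origin on the work surface. World frame = base frame: x ahead of the robot, y to its left, z up, the work surface at z = 0. Lengths are in m, angles in degrees, forces in N, time in s.
With the tool pointing down it reaches from about 0.25 to 0.725 m from the base axis. Payload 9.7 kg.
Tool frame: the origin (TCP) lies midway between the tips of the shut fingers; the grasp point (between the pads) lies 19 mm behind it; y points along the fingers, x is the direction in which the jaws open and shut, and the axes are right-handed (so a half turn about y gives the same grasp; the last joint's range is limited). The gripper opens to 85 mm and grips with 20 to 120 N. Pads are 22 mm wide; open, the fingers measure 114 mm over their backs; the gripper's body (76 mm by 85 mm) begins 54 mm behind the grasp point. The pads swing forward as they close: fully open they stand 13 mm farther back than shut.
Start: joints at [72.135, 4.979, 10.078, 95.1, 0, 90], TCP at [0.169, 0.523, 0.195] pointing down, gripper open.
Joint ranges: [-179.16, 179.16], [-48.56, 103.87], [-65.8, 70.77], [-126.05, 130.52], [-82.76, 87.17], [-180, 180]. Speed limits (degrees/s): [127.2, 127.2, 147.25, 180, 180, 180].

INTERFACE

Orientations are given as [roll, pitch, yaw] about the fixed x, y, z axes, in that order (R = Rz(yaw) Ry(pitch) Rx(roll)).
In Python, from workcell import get_obs, camera, job_done gives the robot as it stands.
- The arm moves only by the tool play_rows, never from a script. Its argument "moves" is a list of rows, each a list of 3 entries, a list of its own where there are three numbers: the turn, a rotation vector about the tool's x, y, z in degrees, then the shift along the tool's x, y, z in m, then the opening in per cent of the stroke, from 0 (shut) to 100 (fully open). A call has exactly 5 rows; each row is the pose to reach, as a shift and turn from the pose commanded when the call began, along the tool's axes at that moment; what a row does not reach only later rows make up. A row lasts 1/10 s, in which the tool goes at most 50 mm and 8.59 degrees, less where a joint would pass 70% of its speed; a pose out of reach is approached as far as the arm can. A call with a gripper value outside its range is refused whole. The fingers move at their own pace and stop on an object; "grip_force" is the grip in N (left out, the last holds). Time passes only in rows, so rows that repeat a pose let the fingers close, or fill a call up. It gives the time, the measured TCP pose, the force and the opening at its end, in the units of the state.
- get_obs(): the state, without advancing time (a new reading comes with each control period).
- camera(name): name is "side" or "top"; returns a dict with "img" (384x512x3 uint8, red, green, blue), "fov_y" (degrees; the focal length in pixels is half the picture's height over the tangent of half this angle, whatever the lens; pixels are square), "cx", "cy" (the principal point, pixels), "k1" (the pictures are not rectified: a ray, as slopes to the right and down, at radius r is drawn at 1 + k1 r^2 times it, then the intrinsics apply), "world_from_camera" (4x4, takes a point from camera to world coordinates). Camera axes: x right, y up, looking along -z (the intrinsics and any distortion apply to the point x, -y, -z); pixel columns grow to the right and rows downward; lengths in m; the calibration is good to about 2 mm. A picture is of the moment at which its call begins. There is no depth.
- job_done(): hands the job in, once; it reports no verdict.
The state is a dict: "time": time; "q": joint angles; "qd": joint speeds; "joint_efforts": joint torques, N m; "ee_pos": TCP position; "tcp_rot": TCP orientation; "wrist_force": force on the tool from outside, world axes, zero at the start; "torque": the same for the moment, N m; "opening": finger opening in m.
Only numpy, scipy, OpenCV 4.12 (cv2) and the standard library are available. Lean on these libraries where they do the work, as an engineer would, in place of code of your own. Each camera call takes 0.05 s, during which the arm holds its last target.

TASK

The colony counter on the bench rocks because the lug at its near left corner has lost its rubber foot. With the fingertips, push the grey wedge shim along the bench, thin end first and squarely under the middle of that bare lug, until it is snug and carries some of the weight, but without picking it up, jacking the counter out of level or shoving the counter along. Then press down on top of the case at that corner to check that it no longer rocks, and let go, leaving everything else on the bench where it is.

Things in the scene. Friction and masses are not known exactly. Their poses are not given: they have to be found in the camera images.
- counter: Colony counter, about 2.8 kg, loose: cream steel case 250 x 250 mm, underside 12 mm and flat top 122 mm above the bench. Origin on the bench under its centre; x away from its front panel (and the robot), y left, z up. It stands level on three round grey rubber feet, 12 mm high, under lugs at x +-85, y +-143 mm; the near left lug has none, so a few newtons on that corner rock it down.
- bare_lug (a point): Middle of the outer lower edge of the steel lug without a foot (counter x -85, y +161), 12 mm above the bench with an open gap under it. The lug is a plate 40 mm wide, 4 mm thick, sticking out 36 mm from the left side of the case near its front corner. Axes as the counter's: y points straight out, away from the case.
- case_corner (a point): The place to press: on the flat top of the case, 122 mm above the bench, near left corner, 27 mm in from the front and left faces; axes as the counter's. Nothing stands within 80 mm of it; the low lit stage with a dish lies beyond.
- magnifier (a point): Centre of the counter's magnifier lens, radius 56 mm, 285 to 299 mm above the bench, on a post that rises from the case's far right corner (counter x +105, y -105) to 337 mm; keep the arm clear of it. Axes as the counter's.
- wedge: Wedge shim of grey hard plastic, 55 g, 100 mm long (x), 40 wide (y); flat underside, top a plain slope from 2 mm high at the thin end (+x) to 22 mm at the heel (-x), an upright flat face. Origin: centre of the underside. It slides on the bench with about 0.4 N. It starts 3 to 9 cm out from the bare lug, thin end roughly towards it, up to 25 mm off the lug's middle line and up to 0.35 rad askew.
- wedge_tip (a point): Middle of the wedge's thin end, 1 mm up, 50 mm from the wedge's origin; axes as the wedge's. The slope meets the lug's edge when the thin end is 50 mm in past that edge. From there the push needed rises steeply, about 1.5 N for each newton the shim carries; each further mm raises the lug 0.2 mm. It does not slip back when let go.
- wedge_heel (a point): Middle of the wedge's upright heel face (40 mm wide, 22 mm high), 11 mm up, 50 mm from the wedge's origin; axes as the wedge's.
- dish: Bystander: a closed clear Petri dish with agar, 90 mm across, 15 mm high, lying on the lit stage of the counter. Origin at the centre of its underside.
- dish_stack: Bystander: a stack of three closed Petri dishes, 92 mm across, 45 mm high, on the bench left of the counter. Origin at the centre of its underside.
- marker: Bystander: a white marker pen with black cap, 131 mm long, 15 mm thick, lying on the bench on the far side of the wedge. Origin under its middle, x along the pen.
- weight: Bystander: a steel calibration weight with a knob, 34 mm across, 55 mm high, standing on the robot's side of the wedge. Origin at the centre of its underside.
- bottle: Bystander: an amber reagent bottle with blue cap, 56 mm across, 105 mm high, standing to the right of the counter. Origin at the centre of its underside.
- tally: Bystander: a steel hand tally counter, 30 x 44 x 60 mm, standing left of the counter's far corner, beyond the marker. Origin at the centre of its underside.
Not all that is in view belongs to the job. Of the things that look like the wedge, take the one that is farthest to the robot's right at the start.

How it is judged:
By the outcome, as a careful person would: the job done as asked, in the order asked, and still so for the second after the job is handed in, with the robot touching nothing.
It also fails if it takes over 64 s, if anything falls off the work surface, if the arm or the gripper's body presses on something with over 40 N, if the wrist force passes 120 N, or if a joint passes its speed limit or range.

## Working session

There is one attempt and no reset: what is moved stays moved. The work goes in short steps, Python scripts to look and compute and a tool call to move; the robot and the scene stay as the last step left them, time stands still between calls to the robot, and variables do not carry over. Pictures are saved under pics/ and viewed, and the job is handed in when it is done.

Besides the shell and the picture viewer there is one more tool, called after "Call:" in YAML: its name, and indented under it one key for each argument. play_rows: Moves the arm, as the interface text tells. Its arguments: {"type":"object","properties":{"moves":{"type":"array"},"grip_force":{"type":"number"}},"required":["moves"]}

```bash
mkdir -p pics; ls
cat > h.py <<'E'
import numpy as np,cv2
from workcell import get_obs,camera,job_done
def K(c):
    f=192/np.tan(np.radians(c["fov_y"])/2); return f
def ray(c,u,v):
    f=K(c); d=np.array([(u-c["cx"])/f,(v-c["cy"])/f]); s=d.copy()
    for _ in range(30): s=d/(1+c["k1"]*(s@s))
    T=np.array(c["world_from_camera"]); return T[:3,3],T[:3,:3]@np.array([s[0],-s[1],-1])
def atz(c,u,v,z):
    o,d=ray(c,u,v); return o+d*(z-o[2])/d[2]
def proj(c,p):
    T=np.array(c["world_from_camera"]); q=T[:3,:3].T@(np.array(p)-T[:3,3]); s=np.array([q[0],-q[1]])/-q[2]
    return s*(1+c["k1"]*(s@s))*K(c)+np.array([c["cx"],c["cy"]])
def tri(c1,a,c2,b):
    o1,d1=ray(c1,*a);o2,d2=ray(c2,*b); A=np.stack([d1,-d2],1); t=np.linalg.lstsq(A,o2-o1,rcond=None)[0]
    p,q=o1+d1*t[0],o2+d2*t[1]; return (p+q)/2,np.linalg.norm(p-q)
def save(n,img): cv2.imwrite("pics/"+n+".png",cv2.cvtColor(img,cv2.COLOR_RGB2BGR))
E
python3 - <<'E'
from h import *
import pickle
o=get_obs();print(o)
for n in("side","top"):
    c=camera(n);pickle.dump(c,open(n+"0.pkl","wb"));save(n+"0",c["img"]);print(n,c["fov_y"],c["cx"],c["cy"],c["k1"],np.round(c["world_from_camera"],3).tolist())
E
```

```text
pics
{'time': 0.0, 'q': array([ 7.21350893e+01,  5.01103241e+00,  1.00331484e+01,  9.50994178e+01,
       -5.00474602e-04,  8.99995682e+01]), 'qd': array([ 0.08168405, -0.09395969, -0.08454573, -0.00356601, -0.06270903,
       -0.06372546]), 'joint_efforts': array([ 8.87945316e-04, -5.20393038e+01,  4.64802969e+01,  1.64178223e-02,
       -4.97818235e-06,  2.65220592e-06]), 'ee_pos': array([0.16864092, 0.52320854, 0.19477206]), 'tcp_rot': array([-9.00004999e+01,  7.73017653e-02,  7.21355211e+01]), 'wrist_force': array([0.35295341, 0.11567036, 0.06010656]), 'torque': array([ 0.06364626, -0.0184717 ,  0.03629502]), 'opening': 0.08533362939727858}
side 54.9751943333054 254.20062788435175 194.37186705148306 0.018592098033600728 [[-0.925, 0.264, -0.272, 0.238], [-0.379, -0.673, 0.635, 0.605], [-0.015, 0.691, 0.723, 0.896], [0.0, 0.0, 0.0, 1.0]]
top 51.490033716195626 250.8321348948277 191.04490892281902 0.009169049969867263 [[0.007, 0.987, -0.162, 0.302], [-1.0, 0.006, -0.008, -0.048], [-0.007, 0.162, 0.987, 1.457], [0.0, 0.0, 0.0, 1.0]]
```

View pics/side0.png

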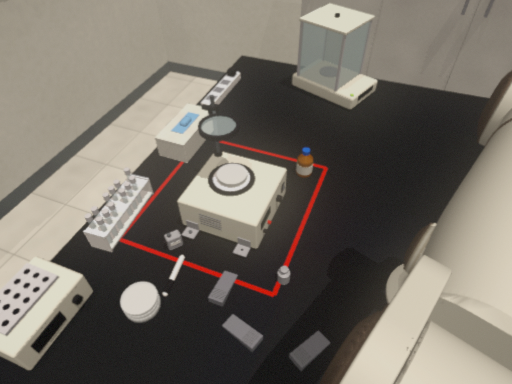

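View pics/top0.png

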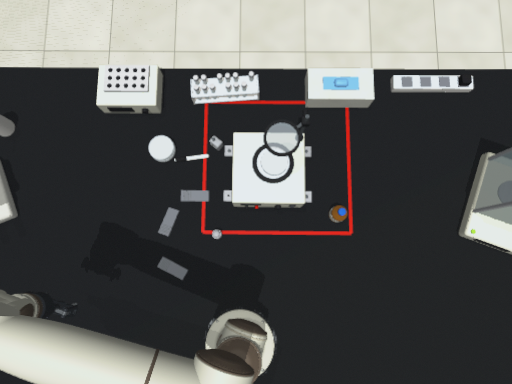

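Run:
```python
from h import *
import pickle
s=pickle.load(open("side0.pkl","rb"));t=pickle.load(open("top0.pkl","rb"))
for uv in((195,196),(169,221),(173,268)): print(atz(t,*uv,.01))
for uv in((223,288),(242,332),(310,350)): print('s',atz(s,*uv,.01))
a=cv2.resize(s["img"][200:360,150:310],None,fx=5,fy=5,interpolation=cv2.INTER_CUBIC)[:600]
b=cv2.resize(t["img"][130:250,150:310],None,fx=5,fy=5,interpolation=cv2.INTER_CUBIC)
g=lambda x:(255*(x/255.)**.6).astype(np.uint8)
save("sc",g(a));save("tc",g(b))
```

```text
[0.52030025 0.16946497 0.01      ]
[0.42764714 0.26142506 0.01      ]
[0.25974525 0.24020366 0.01      ]
s [0.51785293 0.17768506 0.01      ]
s [0.42274157 0.2683751  0.01      ]
s [0.25675221 0.24790238 0.01      ]
```

View pics/sc.png

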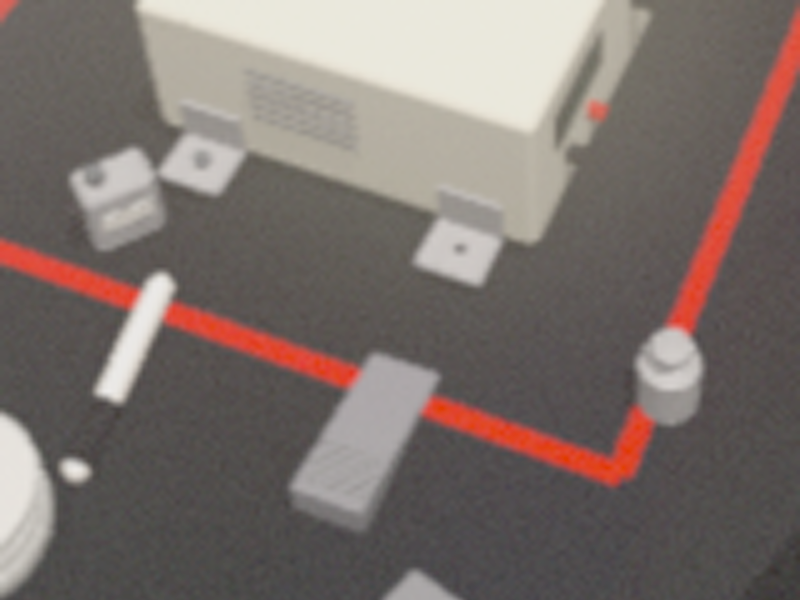

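View pics/tc.png

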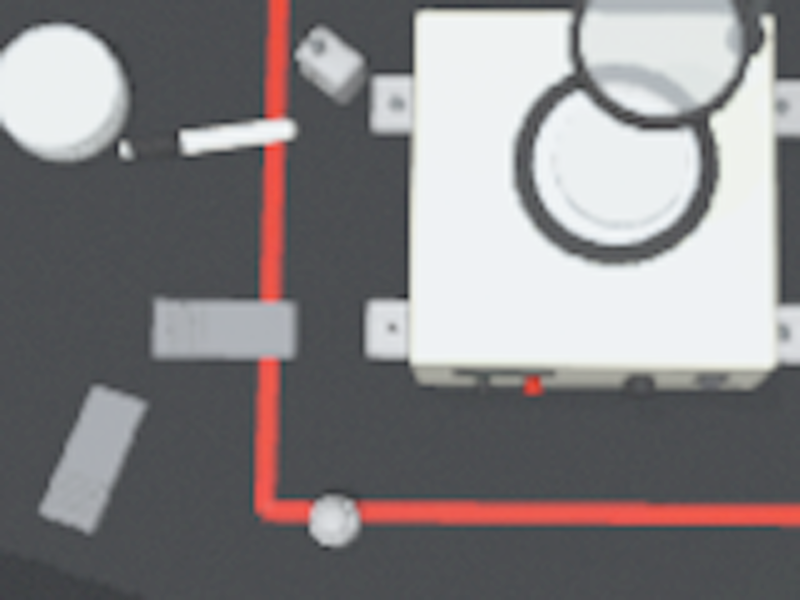

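Run:
```python
from h import *
import pickle
s=pickle.load(open("side0.pkl","rb"));t=pickle.load(open("top0.pkl","rb"))
g=lambda x:(255*(x/255.)**.6).astype(np.uint8)
def crop(c,n,x0,y0,w,h,k):
    im=g(cv2.resize(c["img"][y0:y0+h,x0:x0+w],None,fx=k,fy=k,interpolation=cv2.INTER_CUBIC))
    for i in range(0,w,5):
        cv2.line(im,(int((i+.5)*k),0),(int((i+.5)*k),6 if (x0+i)%10 else 14),(255,255,0),1)
        if (x0+i)%10==0: cv2.putText(im,str(x0+i),(int((i+.5)*k)-10,26),0,.4,(255,255,0))
    for i in range(0,h,5):
        cv2.line(im,(0,int((i+.5)*k)),(6 if (y0+i)%10 else 14,int((i+.5)*k)),(255,255,0),1)
        if (y0+i)%10==0: cv2.putText(im,str(y0+i),(16,int((i+.5)*k)+4),0,.4,(255,255,0))
    save(n,im)
crop(s,"s1",200,230,60,80,7.5)
crop(t,"t1",175,180,66,30,12)
crop(s,"s2",170,150,125,95,6)
crop(t,"t2",215,120,110,100,6)
```

```text
(no output)
```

View pics/s1.png

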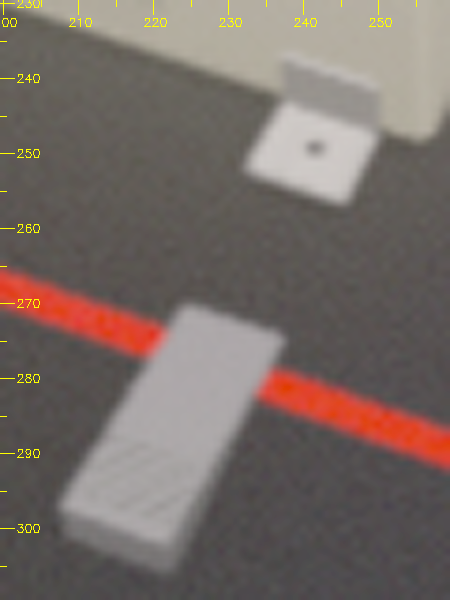

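View pics/t1.png

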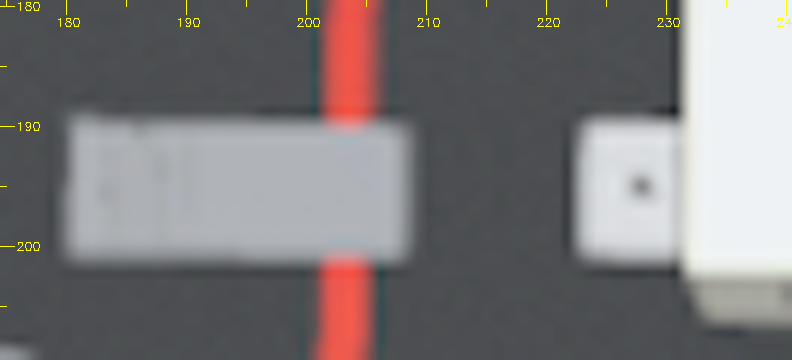

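View pics/s2.png

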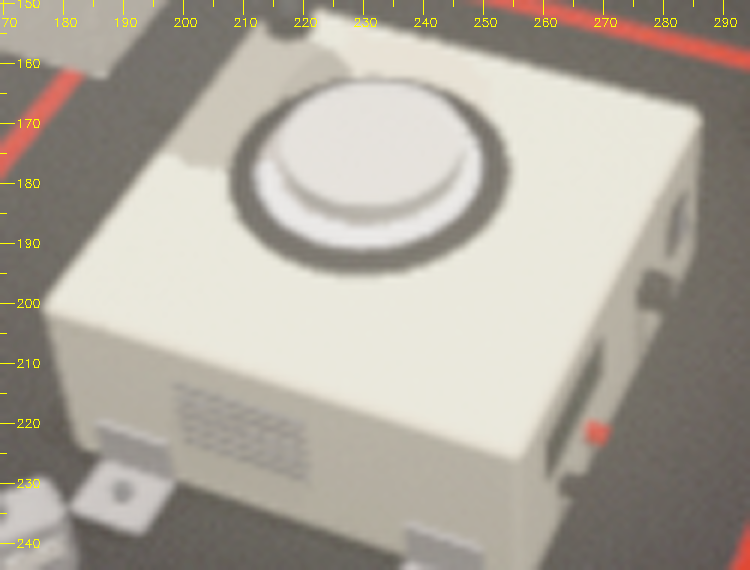

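View pics/t2.png

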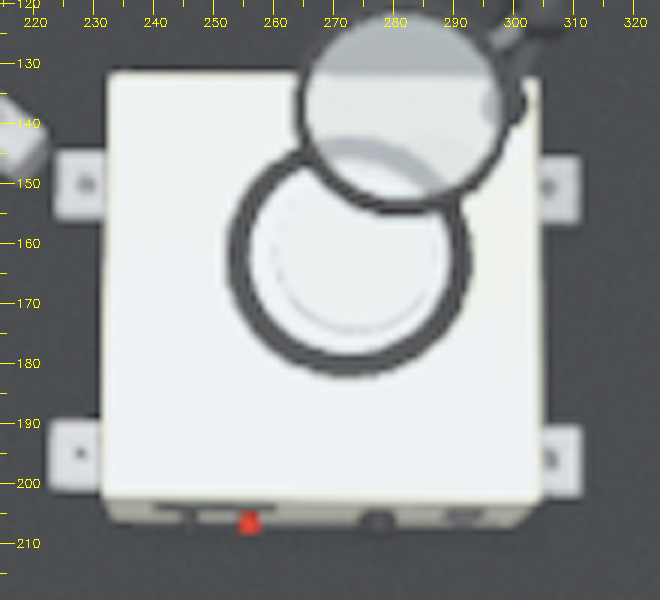

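```bash
cat > fit.py <<'E'
from h import *
from scipy.optimize import least_squares
import pickle
def T(p,q):
    c,s=np.cos(p[2]),np.sin(p[2]); q=np.array(q)/1000
    return [p[0]+c*q[0]-s*q[1],p[1]+s*q[0]+c*q[1],q[2]]
def fit(cams,obs,n,x0):
    # obs: (cam,body,pt,uv); params: n bodies*3 + 2px offset per cam
    nc=len(cams)
    def r(x):
        out=[]
        for c,b,p,uv in obs: out+=list(proj(cams[c],T(x[3*b:3*b+3],p))+x[3*n+2*c:3*n+2*c+2]-uv)
        return np.array(out+list(x[3*n:]*1.0))
    s=least_squares(r,x0+[0]*(2*nc),loss='soft_l1',x_scale=[.01,.01,.01]*n+[1]*(2*nc)); return s.x,r(s.x)
E
python3 - <<'E'
from fit import *
s=pickle.load(open("side0.pkl","rb"));t=pickle.load(open("top0.pkl","rb"))
O=[(1,1,(50,20,2),(208.3,189.6)),(1,1,(50,-20,2),(208.3,201.2)),(1,1,(-50,20,22),(180.4,189.3)),(1,1,(-50,-20,22),(179.9,201.3)),
(0,1,(50,20,2),(224.3,270.3)),(0,1,(50,-20,2),(237,274.5)),(0,1,(-50,20,22),(207.5,297.3)),(0,1,(-50,-20,22),(222.5,302.5)),(0,1,(-50,-20,0),(223,306)),
(1,0,(-65,161,16),(222.7,189.4)),(1,0,(-105,161,16),(222.4,201.2)),(0,0,(-65,161,16),(232.5,252)),(0,0,(-105,161,16),(246,256.5)),
(1,0,(-125,125,122),(231.3,202.7)),(1,0,(125,125,122),(232.4,131.5)),(1,0,(-125,-125,122),(304.3,202.5)),(1,0,(125,-125,122),(304,132.5)),
(0,0,(-125,125,122),(256,226)),(0,0,(125,125,122),(177,201)),(0,0,(-125,-125,122),(286,169))]
x,r=fit([s,t],O,2,[.6,-.05,0,.52,.17,-1.57])
print(np.round(x,4))
for o,e in zip(O,r[:2*len(O)].reshape(-1,2)): print(o[:3],np.round(e,1))
print('lug',T(x[:3],(-85,161,12)),'tip',T(x[3:6],(50,0,1)),'heel',T(x[3:6],(-50,0,11)),'corner',T(x[:3],(-98,98,122)))
E
```

```text
[ 0.6052 -0.0951 -0.0038  0.5213  0.1708 -1.5381  0.241   0.4681 -0.1881
 -0.3027]
(1, 1, (50, 20, 2)) [-0.1  0.5]
(1, 1, (50, -20, 2)) [ 0.  -0.4]
(1, 1, (-50, 20, 22)) [-0.1  0.6]
(1, 1, (-50, -20, 22)) [ 0.4 -0.6]
(0, 1, (50, 20, 2)) [-0.2 -0.1]
(0, 1, (50, -20, 2)) [ 0.3 -0.1]
(0, 1, (-50, 20, 22)) [0.5 0.1]
(0, 1, (-50, -20, 22)) [-0.4 -0.2]
(0, 1, (-50, -20, 0)) [-0.2  0.4]
(1, 0, (-65, 161, 16)) [0.2 0.7]
(1, 0, (-105, 161, 16)) [ 0.2 -0.3]
(0, 0, (-65, 161, 16)) [0.2 0.3]
(0, 0, (-105, 161, 16)) [-0.5  0.1]
(1, 0, (-125, 125, 122)) [-0.6 -0.1]
(1, 0, (125, 125, 122)) [-0.3 -0.1]
(1, 0, (-125, -125, 122)) [0.4 0.8]
(1, 0, (125, -125, 122)) [-0.  -0.5]
(0, 0, (-125, 125, 122)) [0.3 0. ]
(0, 0, (125, 125, 122)) [-1.3 -0.2]
(0, 0, (-125, -125, 122)) [ 0.8 -1.2]
lug [np.float64(0.5208269954086009), np.float64(0.06618469689983593), np.float64(0.012)] tip [np.float64(0.5228974833188922), np.float64(0.12083321779911373), np.float64(0.001)] heel [np.float64(0.5196248809197932), np.float64(0.2207796538213022), np.float64(0.011)] corner [np.float64(0.5075861481645523), np.float64(0.003234875897232814), np.float64(0.122)]
```

Call:
play_rows:
  moves:
    - [[0,8,0],[-0.014,0,-0.042],0]
    - [[0,16,0],[-0.028,0,-0.084],0]
    - [[0,24,0],[-0.042,0,-0.126],0]
    - [[0,32,0],[-0.056,0,-0.168],0]
    - [[0,40,0],[-0.07,0,-0.21],0]
  grip_force: 20

```text
time: 0.6
ee_pos: [0.3482, 0.3911, 0.1952]
tcp_rot: [-90.0, 0.0, 31.8]
wrist_force: [-0.1, 1.7, -1.6]
opening: 0.0123
```

```bash
cat >> h.py <<'E'
from scipy.spatial.transform import Rotation as Rn
def delta(target,yaw):
    o=get_obs(); R=Rn.from_euler('xyz',o['tcp_rot'],degrees=True); D=R.inv()
    G=Rn.from_euler('xyz',[-90,0,yaw],degrees=True)
    print('t',round(o['time'],2),'pos',np.round(o['ee_pos'],4),'rot',np.round(o['tcp_rot'],2),'F',np.round(o['wrist_force'],2),'open',round(o['opening'],4))
    print('shift',np.round(D.apply(np.array(target)-o['ee_pos']),4),'turn',np.round((D*G).as_rotvec(degrees=True),2))
E
python3 -c "
from h import *
delta([.5205,.265,.195],-.2)"
```

```text
t 0.6 pos [0.3482 0.3911 0.1952] rot [-9.001e+01  2.000e-02  3.182e+01] F [-0.13  1.67 -1.57] open 0.0123
shift [ 0.0799  0.0002 -0.198 ] turn [ 1.000e-02  3.202e+01 -1.000e-02]
```

Call:
play_rows:
  moves:
    - [[0,8,0],[0.016,0,-0.04],0]
    - [[0,16,0],[0.032,0,-0.08],0]
    - [[0,24,0],[0.048,0,-0.12],0]
    - [[0,32.3,0],[0.064,0,-0.16],0]
    - [[0,32.3,0],[0.08,0,-0.198],0]

```text
time: 1.1
ee_pos: [0.5214, 0.2658, 0.1952]
tcp_rot: [-90.0, 0.0, -0.5]
wrist_force: [0.7, 0.7, 0.5]
opening: 0.0001
```

Call:
play_rows:
  moves:
    - [[0,0,0],[0,0,0],0]
    - [[0,0,0],[0,0,0],0]
    - [[0,0,0],[0,0,0],0]
    - [[0,0,0],[0,0,0],0]
    - [[0,0,0],[0,0,0],0]

```text
time: 1.6
ee_pos: [0.5195, 0.2681, 0.1958]
tcp_rot: [-90.0, -0.0, -0.1]
wrist_force: [-0.1, 0.4, -0.2]
opening: -0.0002
```

```bash
python3 -c "
from h import *
delta([.5205,.265,.008],-.2)"
```

```text
t 1.6 pos [0.5195 0.2681 0.1958] rot [-8.999e+01 -2.000e-02 -8.000e-02] F [-0.05  0.41 -0.19] open -0.0002
shift [ 0.0009  0.1878 -0.0031] turn [-0.01  0.12  0.02]
```

Call:
play_rows:
  moves:
    - [[0,0,0],[0.001,0.045,-0.001],0]
    - [[0,0,0],[0.001,0.09,-0.001],0]
    - [[0,0,0],[0.001,0.135,-0.001],0]
    - [[0,0,0],[0.001,0.17,-0.001],0]
    - [[0,0,0],[0.001,0.187,-0.001],0]

```text
time: 2.1
ee_pos: [0.5189, 0.2659, 0.0048]
tcp_rot: [-90.1, 0.2, -0.1]
wrist_force: [-0.3, 0.2, -0.5]
opening: 0.0001
```

Call:
play_rows:
  moves:
    - [[0,0,0],[0,0,0],0]
    - [[0,0,0],[0,0,0],0]
    - [[0,0,0],[0,0,-0.005],0]
    - [[0,0,0],[0,0,-0.01],0]
    - [[0,0,0],[0,0,-0.015],0]

```text
time: 2.6
ee_pos: [0.5217, 0.2511, 0.0096]
tcp_rot: [-90.0, -0.1, -0.2]
wrist_force: [-1.1, -1.0, 0.6]
opening: -0.0
```

```bash
cat > look.py <<'E'
from fit import *
import sys
g=lambda x:(255*(x/255.)**.6).astype(np.uint8)
def crop(c,n,x0,y0,w,h,k):
    im=g(cv2.resize(c["img"][y0:y0+h,x0:x0+w],None,fx=k,fy=k,interpolation=cv2.INTER_CUBIC))
    for i in range(0,w,5):
        cv2.line(im,(int((i+.5)*k),0),(int((i+.5)*k),6 if (x0+i)%10 else 14),(255,255,0),1)
        if (x0+i)%10==0: cv2.putText(im,str(x0+i),(int((i+.5)*k)-10,26),0,.4,(255,255,0))
    for i in range(0,h,5):
        cv2.line(im,(0,int((i+.5)*k)),(6 if (y0+i)%10 else 14,int((i+.5)*k)),(255,255,0),1)
        if (y0+i)%10==0: cv2.putText(im,str(y0+i),(16,int((i+.5)*k)+4),0,.4,(255,255,0))
    save(n,im)
k=sys.argv[1]
s=camera("side");t=camera("top")
for n,c in(("side",s),("top",t)): pickle.dump(c,open(n+k+".pkl","wb"))
crop(s,"s_"+k,185,200,95,115,5.2); crop(t,"t_"+k,165,170,80,50,9.5)
delta([.5205,.116+.011,.008],-.2)
E
python3 look.py 1
```

```text
t 2.7 pos [0.5215 0.2506 0.0091] rot [-8.999e+01 -4.000e-02 -2.100e-01] F [ 0.51 -0.19 -0.46] open -0.0001
shift [-0.0005  0.0011 -0.1236] turn [-0.01 -0.01  0.04]
```

View pics/s_1.png

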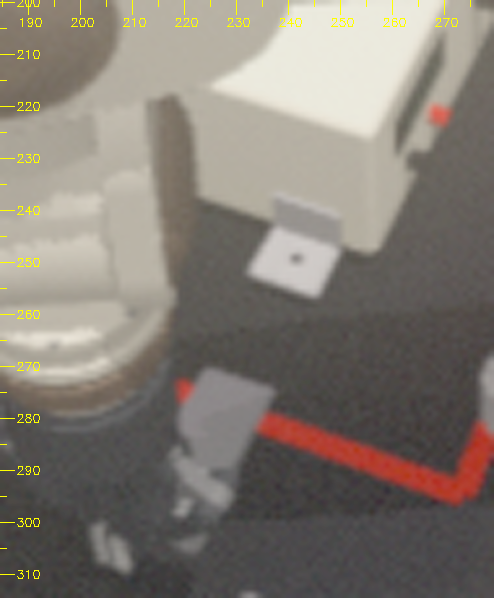

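View pics/t_1.png

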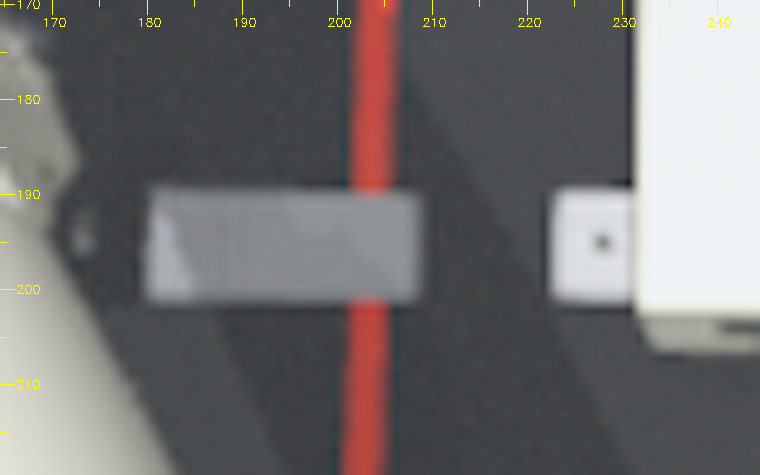

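Call:
play_rows:
  moves:
    - [[0,0,0],[-0.0005,0,-0.004],0]
    - [[0,0,0],[-0.0005,0,-0.008],0]
    - [[0,0,0],[-0.0005,0,-0.012],0]
    - [[0,0,0],[-0.0005,0,-0.016],0]
    - [[0,0,0],[-0.0005,0,-0.02],0]

```text
time: 3.2
ee_pos: [0.5205, 0.231, 0.0085]
tcp_rot: [-90.0, 0.0, -0.2]
wrist_force: [-0.1, -1.0, -0.3]
opening: 0.0001
```

Call:
play_rows:
  moves:
    - [[0,0,0],[0,0,-0.004],0]
    - [[0,0,0],[0,0,-0.008],0]
    - [[0,0,0],[0,0,-0.012],0]
    - [[0,0,0],[0,0,-0.016],0]
    - [[0,0,0],[0,0,-0.02],0]

```text
time: 3.7
ee_pos: [0.5205, 0.211, 0.0085]
tcp_rot: [-90.0, -0.0, -0.2]
wrist_force: [0.0, -0.1, 0.4]
opening: -0.0001
```

Call:
play_rows:
  moves:
    - [[0,0,0],[0,0,-0.004],0]
    - [[0,0,0],[0,0,-0.008],0]
    - [[0,0,0],[0,0,-0.012],0]
    - [[0,0,0],[0,0,-0.016],0]
    - [[0,0,0],[0,0,-0.02],0]

```text
time: 4.2
ee_pos: [0.5204, 0.191, 0.0085]
tcp_rot: [-90.0, 0.0, -0.2]
wrist_force: [-0.3, 0.3, -0.2]
opening: 0.0
```

```bash
python3 look.py 2
```

```text
t 4.3 pos [0.5205 0.1908 0.0085] rot [-90.01  -0.    -0.19] F [-0.22 -0.36  0.19] open -0.0002
shift [ 0.0002  0.0005 -0.0638] turn [0.01 0.01 0.  ]
```

View pics/s_2.png

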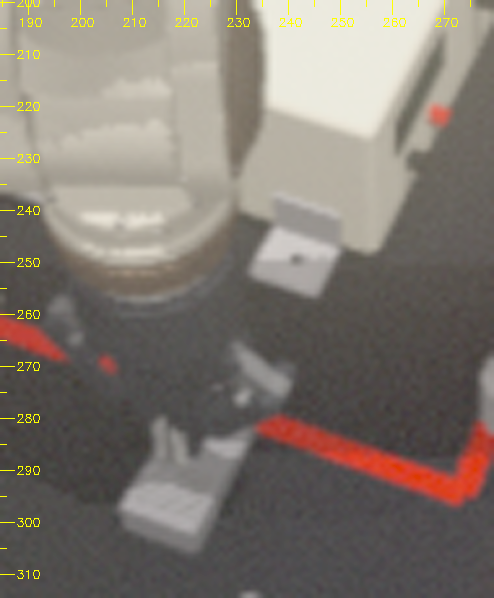

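View pics/t_2.png

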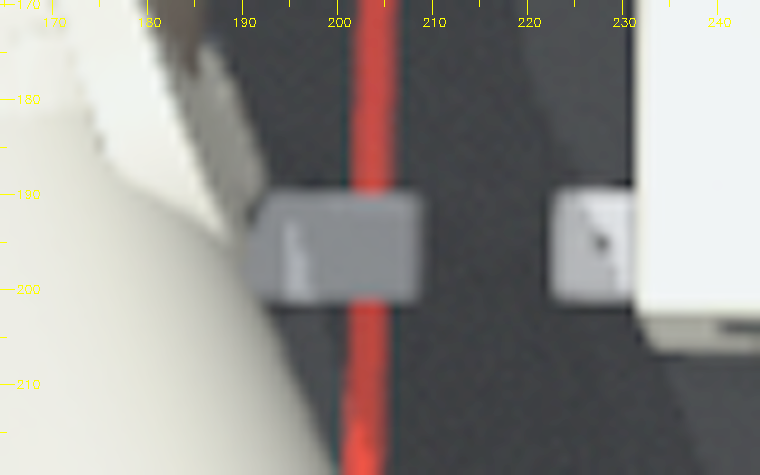

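Run:
```python
from h import *
import pickle
g=lambda x:(255*(x/255.)**.45).astype(np.uint8)
ims=[]
for n in("side2","top2"):
    c=pickle.load(open(n+".pkl","rb"))
    u=[proj(c,(.5205,.191,z)) for z in(.0085,.1,.2)]; print(n,np.round(u,1))
    x0,y0=(160,210) if n=="side2" else (150,160)
    im=g(cv2.resize(c["img"][y0:y0+110,x0:x0+110],None,fx=5,fy=5,interpolation=cv2.INTER_CUBIC))
    p=((u[0]-[x0,y0]+.5)*5).astype(int)
    cv2.drawMarker(im,tuple(int(v) for v in p),(255,0,255),0,16,1)
    save(n+"m",im)
```

```text
side2 [[220.  292.1]
 [216.9 273.7]
 [213.1 250.2]]
top2 [[189.2 196. ]
 [185.  192. ]
 [179.7 187. ]]
```

View pics/side2m.png

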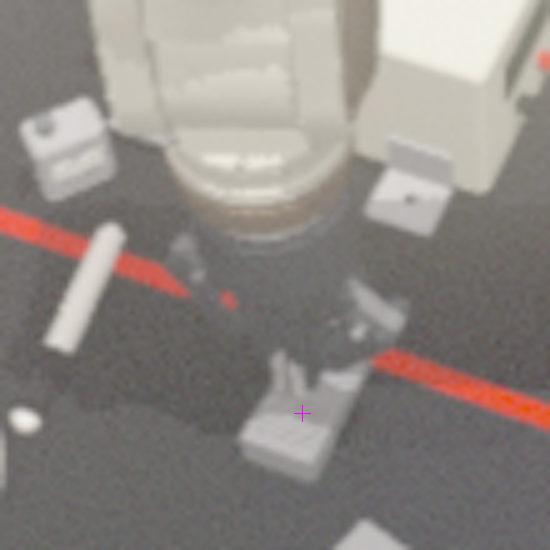

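View pics/top2m.png

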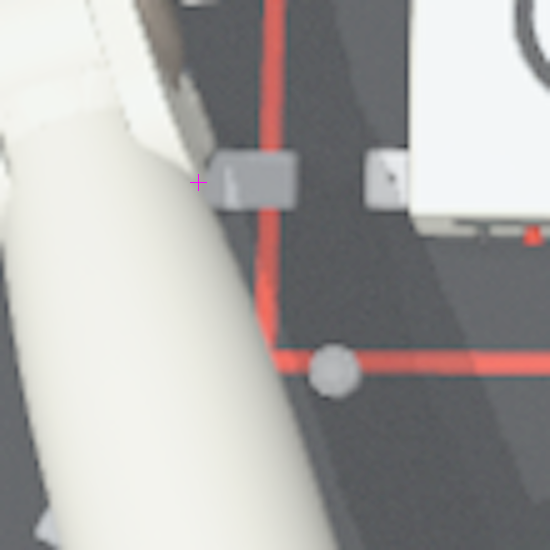

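Run:
```python
from h import *
import pickle
g=lambda x:(255*(x/255.)**.45).astype(np.uint8)
P={1:(.5215,.2506,.0091),2:(.5205,.191,.0085)}
for k in(1,2):
    c=pickle.load(open(f"side{k}.pkl","rb")); p=P[k]
    x0,y0=180,255
    im=g(cv2.resize(c["img"][y0:y0+65,x0:x0+75],None,fx=9,fy=9,interpolation=cv2.INTER_CUBIC))
    for dz,col in((0,(255,0,255)),(.01,(255,255,0)),(.02,(0,255,255))):
        u=proj(c,(p[0],p[1],p[2]+dz)); print(k,dz,u)
        cv2.drawMarker(im,tuple(int(v) for v in (u-[x0,y0]+.5)*9),col,0,10,1)
    save(f"m{k}",im)
```

```text
1 0 [209.35083116 311.60850924]
1 0.01 [208.94586847 309.78088859]
1 0.02 [208.53460392 307.92513471]
2 0 [219.97158584 292.14724271]
2 0.01 [219.66058652 290.24959721]
2 0.02 [219.34493227 288.32386087]
```

View pics/m1.png

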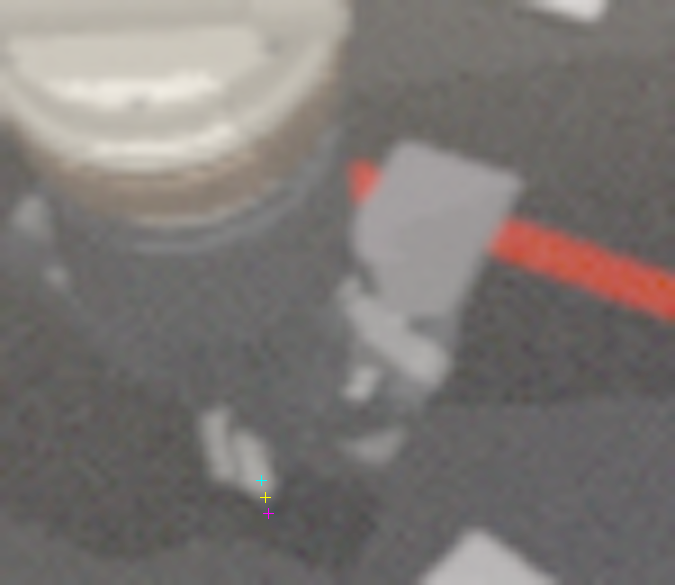

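View pics/m2.png

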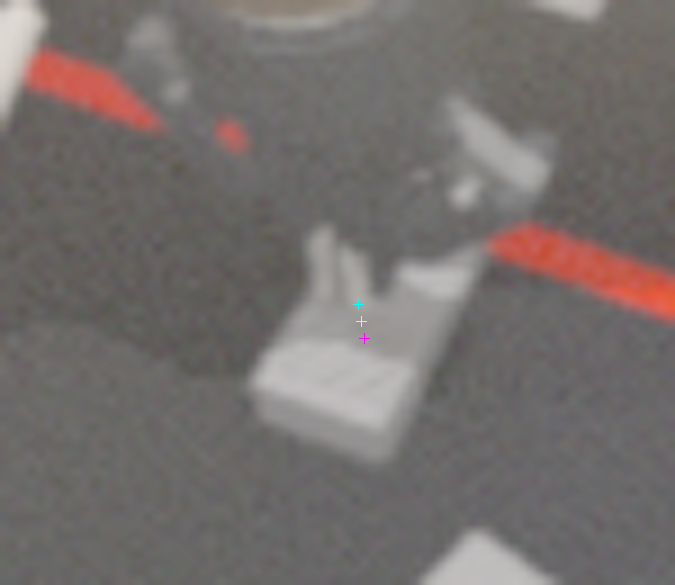

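Call:
play_rows:
  moves:
    - [[0,0,0],[0,-0.01,0.0],0]
    - [[0,0,0],[0,-0.01,0.02],0]
    - [[0,0,0],[0,-0.01,0.04],0]
    - [[0,0,0],[0,-0.01,0.06],0]
    - [[0,0,0],[0,-0.01,0.069],0]

```text
time: 4.8
ee_pos: [0.5208, 0.2619, 0.0192]
tcp_rot: [-90.0, -0.0, -0.1]
wrist_force: [0.1, -0.0, -0.6]
opening: -0.0001
```

Call:
play_rows:
  moves:
    - [[0,0,0],[0,0.005,0],0]
    - [[0,0,0],[0,0.01,0],0]
    - [[0,0,0],[0,0.01,0],0]
    - [[0,0,0],[0,0.01,0],0]
    - [[0,0,0],[0,0.01,0],0]

```text
time: 5.3
ee_pos: [0.5208, 0.2598, 0.0086]
tcp_rot: [-90.0, -0.0, -0.2]
wrist_force: [-0.5, 0.5, 0.7]
opening: 0.0002
```

Run:
```python
from h import *
import pickle
g=lambda x:(255*(x/255.)**.45).astype(np.uint8)
delta([.5205,.26,0],-.2)
p=get_obs()["ee_pos"]
for n,(x0,y0) in dict(side=(180,250),top=(140,160)).items():
    c=camera(n); pickle.dump(c,open(n+"3.pkl","wb"))
    im=g(cv2.resize(c["img"][y0:y0+65,x0:x0+75],None,fx=9,fy=9,interpolation=cv2.INTER_CUBIC))
    for dz,col in((0,(255,0,255)),(.01,(255,255,0)),(.02,(0,255,255))):
        u=proj(c,(p[0],p[1],p[2]+dz)); print(n,dz,u)
        cv2.drawMarker(im,tuple(int(v) for v in (u-[x0,y0]+.5)*9),col,0,10,1)
    save(n+"m3",im)
```

```text
t 5.3 pos [0.5208 0.2598 0.0086] rot [-9.e+01 -1.e-02 -2.e-01] F [-0.52  0.52  0.71] open 0.0002
shift [-0.0003  0.0086  0.0002] turn [-0.   -0.    0.01]
side 0 [207.95867194 314.99054944]
side 0.01 [207.54050474 313.17740931]
side 0.02 [207.11579137 311.33619047]
top 0 [170.54478518 195.7769314 ]
top 0.01 [169.98185124 195.36507192]
top 0.02 [169.41123158 194.94759298]
```

View pics/sidem3.png

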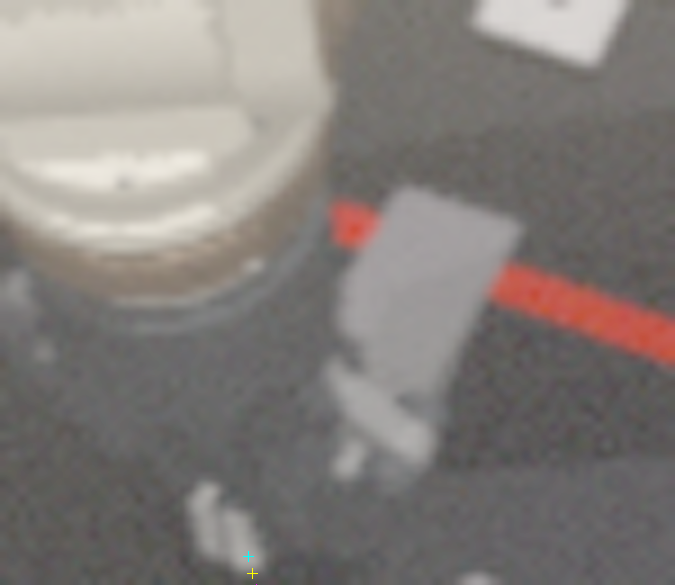

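View pics/topm3.png

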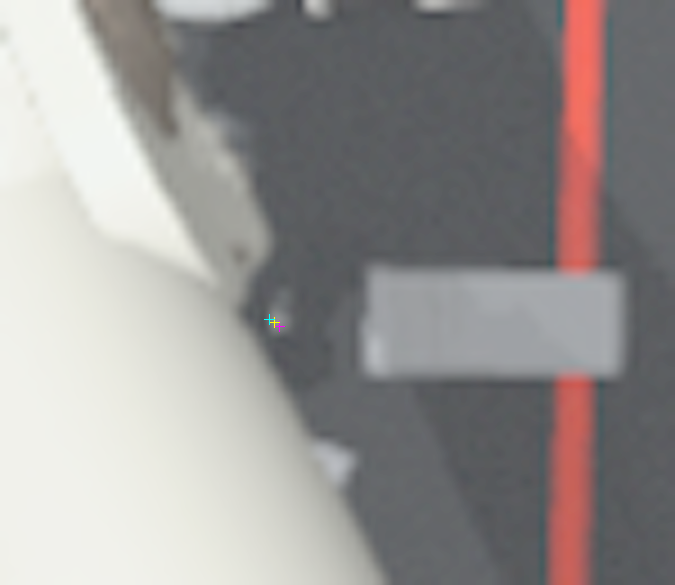

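Call:
play_rows:
  moves:
    - [[0,0,0],[0,0.0015,0],0]
    - [[0,0,0],[0,0.003,0],0]
    - [[0,0,0],[0,0.0045,0],0]
    - [[0,0,0],[0,0.006,0],0]
    - [[0,0,0],[0,0.0075,0],0]

```text
time: 5.9
ee_pos: [0.5206, 0.2603, 0.0008]
tcp_rot: [-90.0, 0.0, -0.2]
wrist_force: [-0.7, 0.0, -0.8]
opening: 0.0002
```

Call:
play_rows:
  moves:
    - [[0,0,0],[0,0.001,0],0]
    - [[0,0,0],[0,0.001,0],0]
    - [[0,0,0],[0,0.002,0],0]
    - [[0,0,0],[0,0.002,0],0]
    - [[0,0,0],[0,0.002,0],0]

```text
time: 6.4
ee_pos: [0.5206, 0.2603, -0.001]
tcp_rot: [-90.0, 0.0, -0.2]
wrist_force: [0.5, 0.2, -0.2]
opening: -0.0002
```

Run:
```python
from h import *
import pickle
g=lambda x:(255*(x/255.)**.45).astype(np.uint8)
delta([.5205,.26,0],-.2)
p=get_obs()["ee_pos"]
for n,(x0,y0) in dict(side=(180,265),top=(140,160)).items():
    c=camera(n); pickle.dump(c,open(n+"4.pkl","wb"))
    im=g(cv2.resize(c["img"][y0:y0+65,x0:x0+75],None,fx=9,fy=9,interpolation=cv2.INTER_CUBIC))
    for dz,col in((0,(255,0,255)),(.01,(255,255,0)),(.02,(0,255,255))):
        u=proj(c,(p[0],p[1],p[2]+dz))
        cv2.drawMarker(im,tuple(int(v) for v in (u-[x0,y0]+.5)*9),col,0,10,1)
    save(n+"m4",im)
```

```text
t 6.4 pos [ 0.5206  0.2603 -0.001 ] rot [-90.     0.    -0.16] F [ 0.55  0.2  -0.19] open -0.0002
shift [-0.0001 -0.001  -0.0003] turn [-0.    0.04 -0.  ]
```

View pics/sidem4.png

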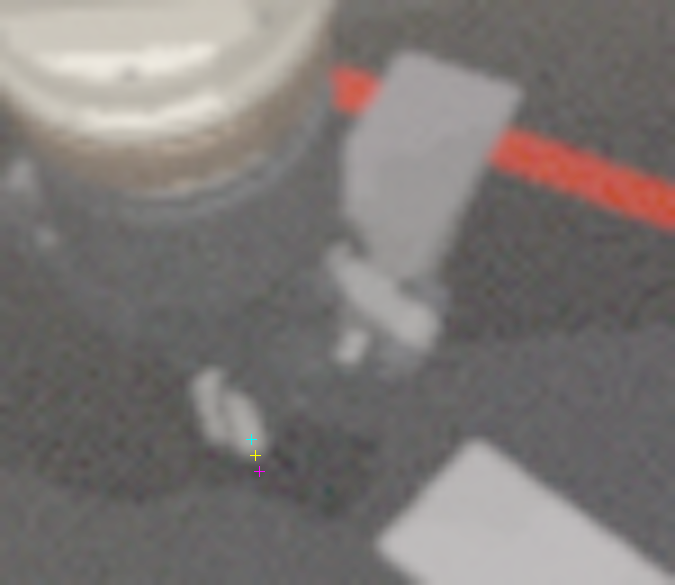

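Call:
play_rows:
  moves:
    - [[0,0,0],[0,0.001,0],0]
    - [[0,0,0],[0,0.002,0],0]
    - [[0,0,0],[0,0.003,0],0]
    - [[0,0,0],[0,0.003,0],0]
    - [[0,0,0],[0,0.003,0],0]

```text
time: 7.0
ee_pos: [0.5206, 0.2603, -0.0041]
tcp_rot: [-90.0, 0.0, -0.2]
wrist_force: [-0.4, 0.1, 0.5]
opening: 0.0001
```

Call:
play_rows:
  moves:
    - [[0,0,0],[0,0.001,0],0]
    - [[0,0,0],[0,0.002,0],0]
    - [[0,0,0],[0,0.003,0],0]
    - [[0,0,0],[0,0.003,0],0]
    - [[0,0,0],[0,0.003,0],0]

```text
time: 7.5
ee_pos: [0.5206, 0.2603, -0.0071]
tcp_rot: [-90.0, 0.0, -0.2]
wrist_force: [-0.3, 0.1, 0.6]
opening: -0.0002
```

Call:
play_rows:
  moves:
    - [[0,0,0],[0,0.001,0],0]
    - [[0,0,0],[0,0.002,0],0]
    - [[0,0,0],[0,0.003,0],0]
    - [[0,0,0],[0,0.003,0],0]
    - [[0,0,0],[0,0.003,0],0]

```text
time: 8.0
ee_pos: [0.5206, 0.2603, -0.0101]
tcp_rot: [-90.0, 0.0, -0.2]
wrist_force: [-0.2, 0.5, 0.3]
opening: 0.0002
```

Call:
play_rows:
  moves:
    - [[0,0,0],[0,0.001,0],0]
    - [[0,0,0],[0,0.002,0],0]
    - [[0,0,0],[0,0.002,0],0]
    - [[0,0,0],[0,0.002,0],0]
    - [[0,0,0],[0,0.002,0],0]

```text
time: 8.5
ee_pos: [0.5207, 0.2603, -0.012]
tcp_rot: [-90.0, -0.0, -0.2]
wrist_force: [-0.2, -0.1, 0.3]
opening: 0.0
```

Run:
```python
from h import *
import pickle
g=lambda x:(255*(x/255.)**.45).astype(np.uint8)
p=get_obs()["ee_pos"]
for n,(x0,y0) in dict(side=(180,265),top=(140,160)).items():
    c=camera(n); pickle.dump(c,open(n+"5.pkl","wb"))
    im=g(cv2.resize(c["img"][y0:y0+65,x0:x0+75],None,fx=9,fy=9,interpolation=cv2.INTER_CUBIC))
    for dz,col in((.012,(255,0,255)),(.02,(0,255,255))):
        u=proj(c,(p[0],p[1],p[2]+dz)); print(n,u)
        cv2.drawMarker(im,tuple(int(v) for v in (u-[x0,y0]+.5)*9),col,0,10,1)
    save(n+"m5",im)
```

```text
side [208.26144399 316.71695001]
side [207.93139189 315.2881551 ]
top [170.8887096  196.15466197]
top [170.44342698 195.82955614]
```

View pics/sidem5.png

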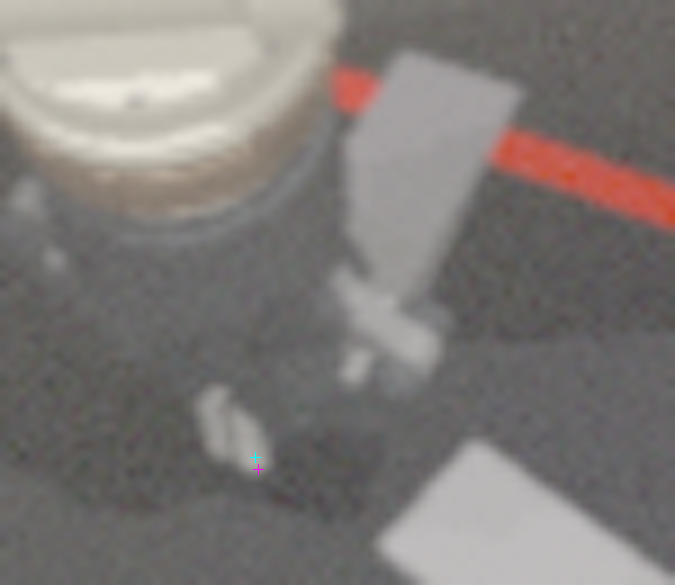

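View pics/topm5.png

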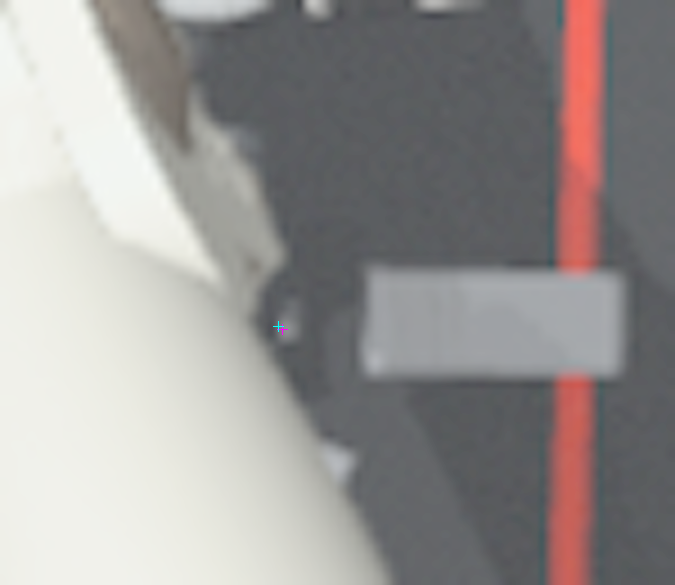

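Call:
play_rows:
  moves:
    - [[0,0,0],[-0.003,0,0],18]
    - [[0,0,0],[-0.003,0,0],18]
    - [[0,0,0],[-0.003,0,-0.004],18]
    - [[0,0,0],[-0.003,0,-0.008],18]
    - [[0,0,0],[-0.003,0,-0.012],18]

```text
time: 9.1
ee_pos: [0.5177, 0.2479, -0.012]
tcp_rot: [-90.0, -0.0, -0.2]
wrist_force: [0.2, 0.2, 0.2]
opening: 0.0156
```

Call:
play_rows:
  moves:
    - [[0,0,0],[0,0,-0.004],18]
    - [[0,0,0],[0,0,-0.008],18]
    - [[0,0,0],[0,0,-0.012],18]
    - [[0,0,0],[0,0,-0.016],18]
    - [[0,0,0],[0,0,-0.02],18]

```text
time: 9.6
ee_pos: [0.5176, 0.2279, -0.012]
tcp_rot: [-90.0, 0.0, -0.2]
wrist_force: [-0.0, -0.6, -0.3]
opening: 0.0155
```

Call:
play_rows:
  moves:
    - [[0,0,0],[0,0,-0.004],18]
    - [[0,0,0],[0,0,-0.008],18]
    - [[0,0,0],[0,0,-0.012],18]
    - [[0,0,0],[0,0,-0.016],18]
    - [[0,0,0],[0,0,-0.02],18]

```text
time: 10.1
ee_pos: [0.5175, 0.208, -0.012]
tcp_rot: [-90.0, -0.0, -0.2]
wrist_force: [-0.5, -0.2, -0.2]
opening: 0.0154
```

```bash
python3 look.py 6
```

```text
t 10.2 pos [ 0.5175  0.2078 -0.012 ] rot [-90.01   0.    -0.19] F [ 0.05 -0.24  0.07] open 0.0154
shift [ 0.0032 -0.02   -0.0808] turn [ 0.01  0.01 -0.  ]
```

View pics/s_6.png

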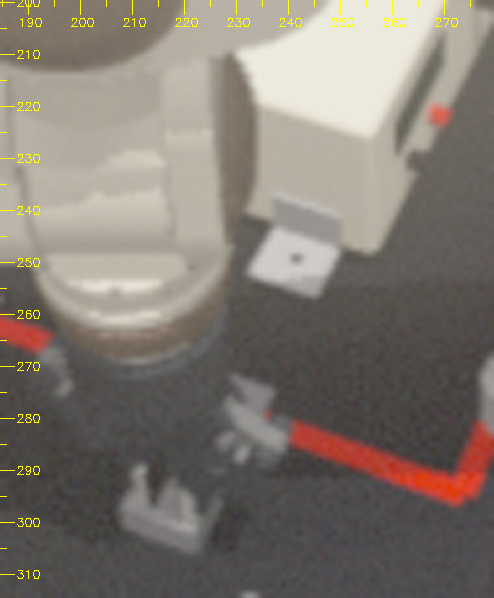

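View pics/t_6.png

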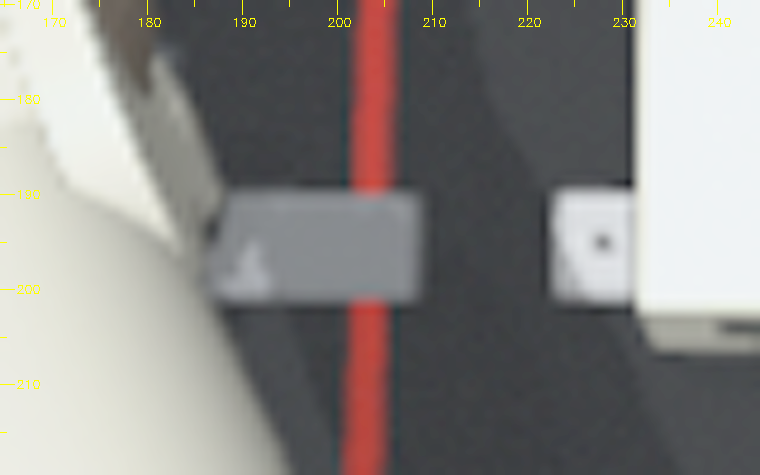

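Run:
```python
from h import *
import pickle
s=pickle.load(open("side5.pkl","rb"));t=pickle.load(open("top5.pkl","rb"))
for a in((206.1,316.6),(205,314),(203,310)): print(tri(s,a,t,(171.4,195.1)))
g=lambda x:(255*(x/255.)**.4).astype(np.uint8)
s=pickle.load(open("side6.pkl","rb"));t=pickle.load(open("top6.pkl","rb"))
save("z6s",g(cv2.resize(s["img"][265:315,195:245],None,fx=12,fy=12,interpolation=cv2.INTER_CUBIC)))
save("z6t",g(cv2.resize(t["img"][180:210,175:225],None,fx=14,fy=14,interpolation=cv2.INTER_CUBIC)))
```

```text
(array([ 0.52646339,  0.25997143, -0.00499037]), np.float64(0.0021787612947446874))
(array([0.52685388, 0.25842795, 0.00550218]), np.float64(0.006292101161329514))
(array([0.52778077, 0.25627067, 0.02143076]), np.float64(0.013268044782338935))
```

View pics/z6s.png

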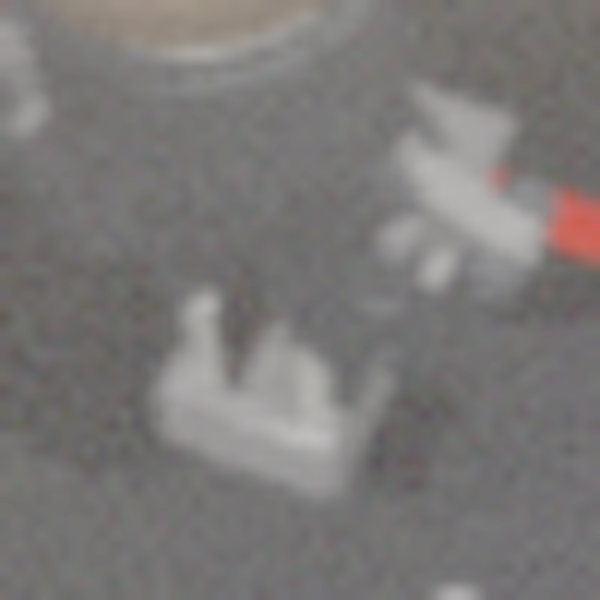

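View pics/z6t.png

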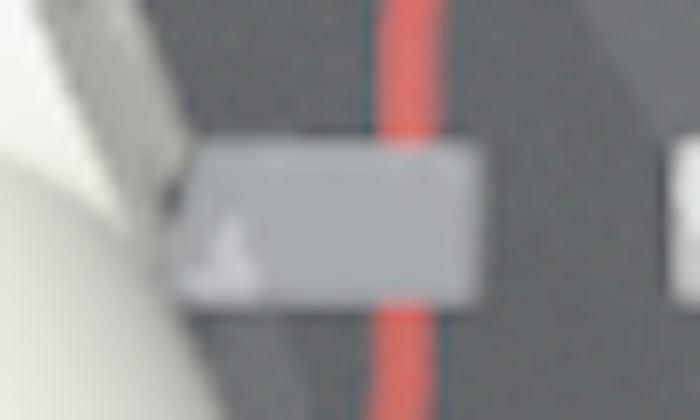

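Call:
play_rows:
  moves:
    - [[0,0,0],[0,-0.004,0],18]
    - [[0,0,0],[0,-0.004,0.015],18]
    - [[0,0,0],[0,-0.004,0.03],18]
    - [[0,0,0],[0,-0.004,0.045],18]
    - [[0,0,0],[0,-0.004,0.055],18]

```text
time: 10.7
ee_pos: [0.5175, 0.2653, -0.0082]
tcp_rot: [-90.0, 0.0, -0.1]
wrist_force: [-0.1, -0.4, -0.1]
opening: 0.0153
```

Call:
play_rows:
  moves:
    - [[0,0,0],[0,0.002,0],18]
    - [[0,0,0],[0,0.004,0],18]
    - [[0,0,0],[0,0.005,0],18]
    - [[0,0,0],[0,0.006,0],18]
    - [[0,0,0],[0,0.007,0],18]

```text
time: 11.2
ee_pos: [0.5178, 0.2629, -0.0151]
tcp_rot: [-90.0, -0.0, -0.2]
wrist_force: [-0.8, -0.3, 0.9]
opening: 0.0155
```

Call:
play_rows:
  moves:
    - [[0,0,0],[0,0.001,0],18]
    - [[0,0,0],[0,0.002,0],18]
    - [[0,0,0],[0,0.003,0],18]
    - [[0,0,0],[0,0.003,0],18]
    - [[0,0,0],[0,0.003,0],18]

```text
time: 11.7
ee_pos: [0.5177, 0.2633, -0.018]
tcp_rot: [-90.0, 0.0, -0.2]
wrist_force: [-0.0, -0.4, -0.0]
opening: 0.0153
```

Call:
play_rows:
  moves:
    - [[0,0,0],[0,0.001,0],18]
    - [[0,0,0],[0,0.002,0],18]
    - [[0,0,0],[0,0.003,0],18]
    - [[0,0,0],[0,0.004,0],18]
    - [[0,0,0],[0,0.004,0],18]

```text
time: 12.2
ee_pos: [0.5175, 0.2633, -0.0222]
tcp_rot: [-90.0, 0.0, -0.2]
wrist_force: [0.4, 1.1, 0.1]
opening: 0.0154
```

Call:
play_rows:
  moves:
    - [[0,0,0],[0,0.001,0],18]
    - [[0,0,0],[0,0.002,0],18]
    - [[0,0,0],[0,0.002,0],18]
    - [[0,0,0],[0,0.002,0],18]
    - [[0,0,0],[0,0.002,0],18]

```text
time: 12.7
ee_pos: [0.5177, 0.2633, -0.024]
tcp_rot: [-90.0, -0.0, -0.2]
wrist_force: [0.8, 0.1, 0.4]
opening: 0.0154
```

Run:
```python
from h import *
import pickle
g=lambda x:(255*(x/255.)**.45).astype(np.uint8)
p=get_obs()["ee_pos"];print(p,get_obs()["joint_efforts"])
for n,(x0,y0) in dict(side=(180,265),top=(140,160)).items():
    c=camera(n); pickle.dump(c,open(n+"7.pkl","wb"))
    im=g(cv2.resize(c["img"][y0:y0+65,x0:x0+75],None,fx=9,fy=9,interpolation=cv2.INTER_CUBIC))
    for y,col in((p[1],(255,0,255)),(p[1]+.011,(0,255,255))):
      for dx in(-.022,0,.022):
        u=proj(c,(p[0]+dx,y,0))
        cv2.drawMarker(im,tuple(int(v) for v in (u-[x0,y0]+.5)*9),col,0,10,1)
    save(n+"m7",im)
```

```text
[ 0.51767833  0.26333012 -0.02399176] [ 1.85499102e-04 -5.72553456e+01  4.54955077e+01  2.22101029e-03
  1.01503422e-04  4.38641575e-05]
```

View pics/sidem7.png

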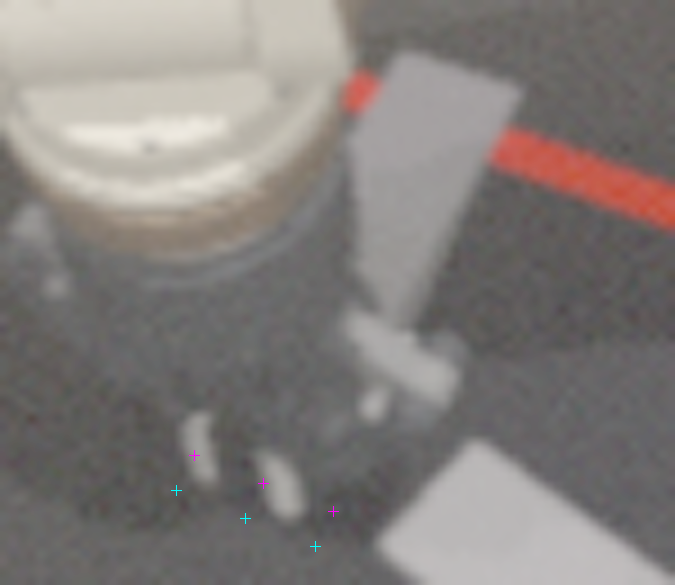

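View pics/topm7.png

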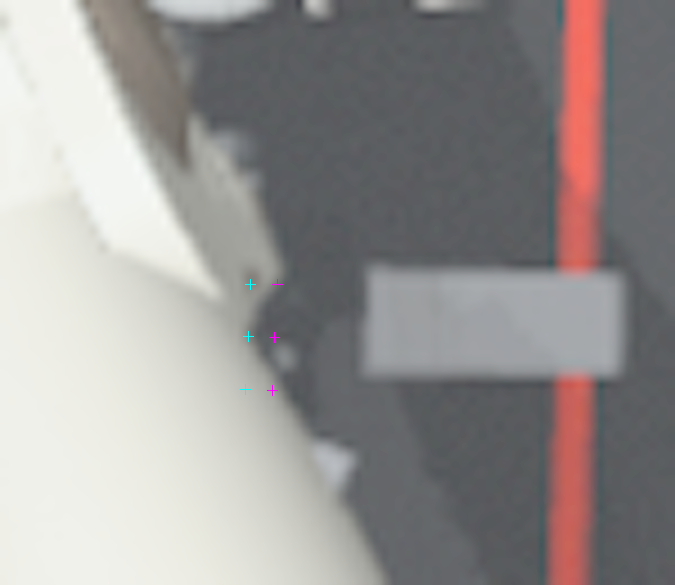

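Call:
play_rows:
  moves:
    - [[0,0,0],[0.003,0.001,0],18]
    - [[0,0,0],[0.003,0.002,0],18]
    - [[0,0,0],[0.003,0.003,0],18]
    - [[0,0,0],[0.003,0.003,-0.004],18]
    - [[0,0,0],[0.003,0.003,-0.008],18]

```text
time: 13.3
ee_pos: [0.5205, 0.255, -0.0271]
tcp_rot: [-90.0, 0.0, -0.2]
wrist_force: [-0.0, -0.2, -0.4]
opening: 0.0152
```

Call:
play_rows:
  moves:
    - [[0,0,0],[0,0,-0.004],18]
    - [[0,0,0],[0,0,-0.008],18]
    - [[0,0,0],[0,0,-0.012],18]
    - [[0,0,0],[0,0,-0.016],18]
    - [[0,0,0],[0,0,-0.02],18]

```text
time: 13.8
ee_pos: [0.5206, 0.2349, -0.027]
tcp_rot: [-90.0, -0.0, -0.2]
wrist_force: [0.3, 0.6, -1.2]
opening: 0.0151
```

Call:
play_rows:
  moves:
    - [[0,0,0],[0,0,-0.003],18]
    - [[0,0,0],[0,0,-0.006],18]
    - [[0,0,0],[0,0,-0.009],18]
    - [[0,0,0],[0,0,-0.012],18]
    - [[0,0,0],[0,0,-0.015],18]

```text
time: 14.3
ee_pos: [0.5206, 0.2202, -0.027]
tcp_rot: [-90.0, -0.0, -0.2]
wrist_force: [0.4, 1.1, 0.1]
opening: 0.0154
```

```bash
python3 look.py 8
```

```text
t 14.4 pos [ 0.5206  0.22   -0.027 ] rot [-90.01   0.    -0.18] F [-0.27  0.55  0.73] open 0.0156
shift [ 0.0002 -0.035  -0.093 ] turn [ 0.01  0.02 -0.  ]
```

View pics/s_8.png

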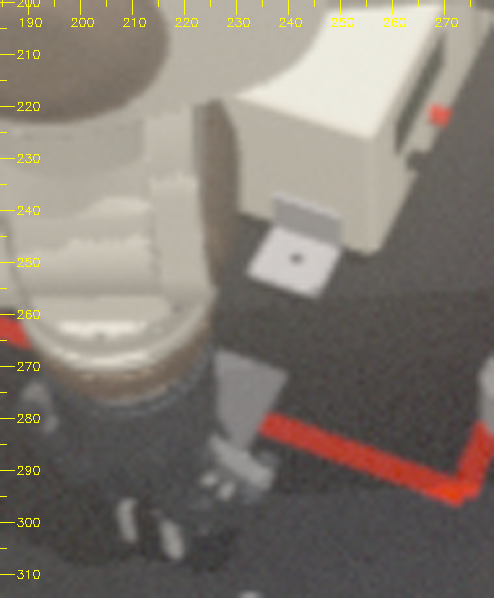

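View pics/t_8.png

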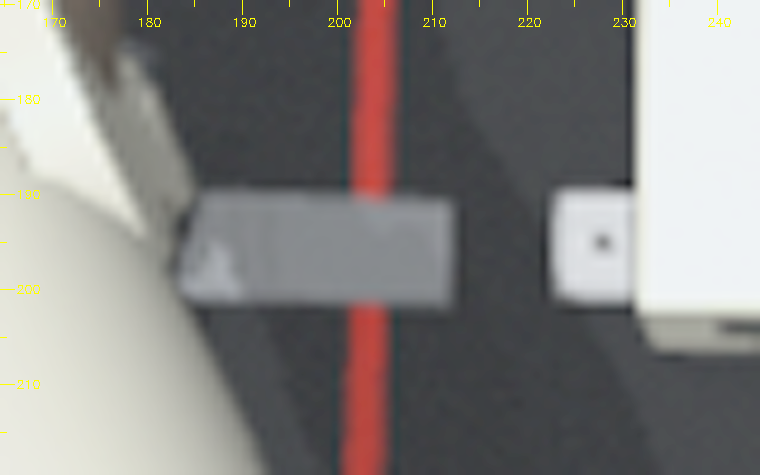

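Call:
play_rows:
  moves:
    - [[0,0,0],[0,0,-0.004],18]
    - [[0,0,0],[0,0,-0.008],18]
    - [[0,0,0],[0,0,-0.012],18]
    - [[0,0,0],[0,0,-0.016],18]
    - [[0,0,0],[0,0,-0.02],18]

```text
time: 14.9
ee_pos: [0.5205, 0.1999, -0.027]
tcp_rot: [-90.0, 0.0, -0.2]
wrist_force: [0.4, 0.1, -0.0]
opening: 0.0153
```

Call:
play_rows:
  moves:
    - [[0,0,0],[0,0,-0.004],18]
    - [[0,0,0],[0,0,-0.008],18]
    - [[0,0,0],[0,0,-0.012],18]
    - [[0,0,0],[0,0,-0.016],18]
    - [[0,0,0],[0,0,-0.02],18]

```text
time: 15.4
ee_pos: [0.5205, 0.18, -0.027]
tcp_rot: [-90.0, -0.0, -0.2]
wrist_force: [-0.3, 1.4, 0.5]
opening: 0.0154
```

```bash
python3 look.py 9
```

```text
t 15.5 pos [ 0.5204  0.1798 -0.027 ] rot [-90.01   0.    -0.19] F [-0.05  0.38  0.27] open 0.0152
shift [ 0.0003 -0.035  -0.0528] turn [ 0.01  0.01 -0.  ]
```

View pics/s_9.png

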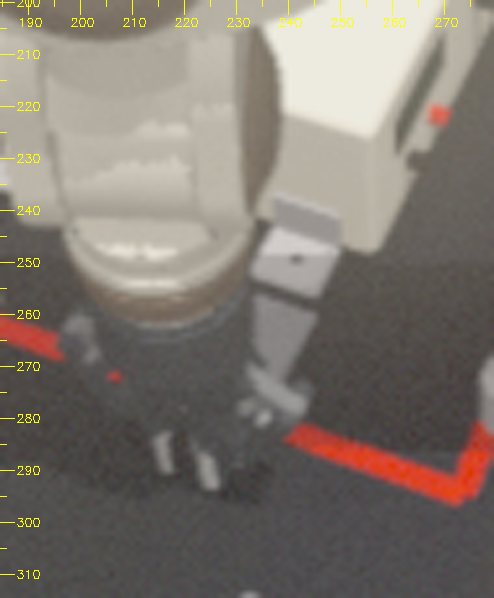

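View pics/t_9.png

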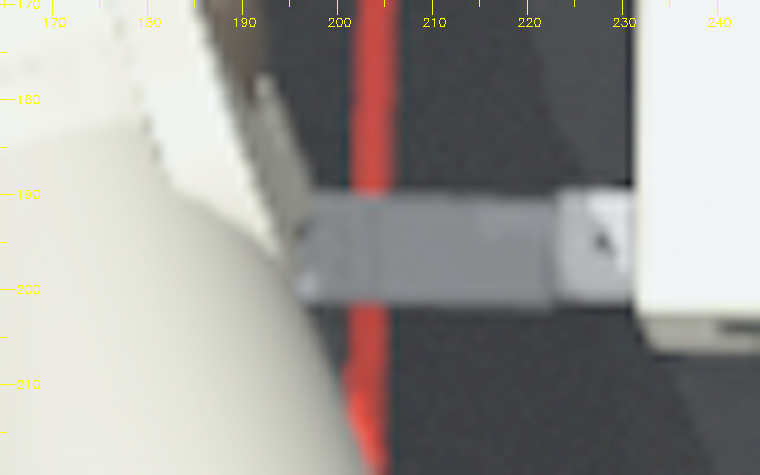

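```bash
cat > ov.py <<'E'
from fit import *
import sys
g=lambda x:(255*(x/255.)**.5).astype(np.uint8)
def ov(t,off,xw,yh,yaw,n,box=(175,180,66,30),k=12):
    x0,y0,w,h=box
    im=g(cv2.resize(t["img"][y0:y0+h,x0:x0+w],None,fx=k,fy=k,interpolation=cv2.INTER_CUBIC))
    c=[.6052,-.0951,-.0038]
    d=np.array([np.cos(yaw),np.sin(yaw)])
    cen=np.array([xw,yh])+.05*d
    W=[cen[0],cen[1],yaw]
    for b,pts,col in((W,[(50,20,2),(50,-20,2),(-50,-20,22),(-50,20,22)],(255,0,255)),(c,[(-65,161,16),(-105,161,16),(-105,125,16),(-65,125,16)],(0,255,0)),(c,[(-125,125,122),(125,125,122)],(0,255,0))):
        q=np.array([((proj(t,T(b,p))+off-[x0,y0]+.5)*k) for p in pts]).astype(np.int32)
        cv2.polylines(im,[q],True,col,1)
    save(n,im)
if __name__=="__main__":
    k=sys.argv[1]; xw,yh,yaw=map(float,sys.argv[2:5])
    ov(pickle.load(open(f"top{k}.pkl","rb")),np.array([-.19,-.30]),xw,yh,yaw,"ovt"+k)
    ov(pickle.load(open(f"side{k}.pkl","rb")),np.array([.24,.47]),xw,yh,yaw,"ovs"+k,(200,225,60,75),8)
E
python3 ov.py 9 .5208 .1683 -1.5746
```

```text
(no output)
```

View pics/ovt9.png

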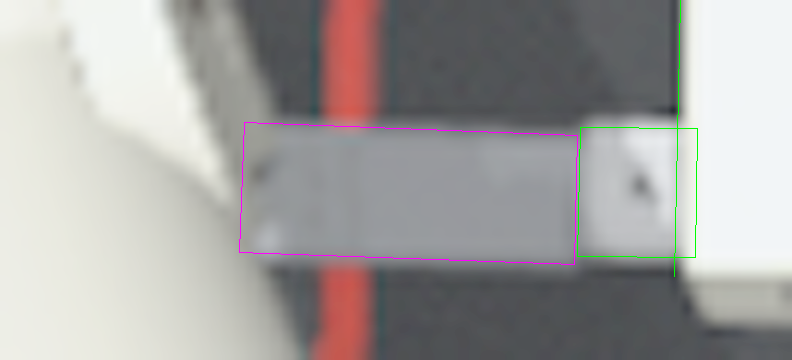

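View pics/ovs9.png

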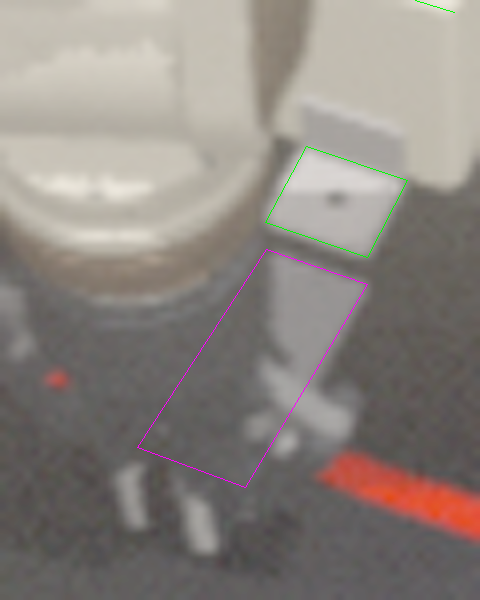

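```bash
cat > edges.py <<'E'
from fit import *
import sys
def edges(c,cols,v0=183,v1=208):
    G=cv2.GaussianBlur(c["img"].astype(float).mean(2),(0,0),.6)
    top=[];bot=[]
    for u in cols:
        col=G[v0:v1,u]; d=np.diff(col)
        def sub(i,s):
            a,b,e=s*d[i-1],s*d[i],s*d[i+1]; return v0+i+.5+.5*(a-e)/(a-2*b+e)
        m=len(d)//2
        i=1+np.argmax(d[1:m]); top.append(sub(i,1)); j=m+np.argmin(d[m:-1]); bot.append(sub(j,-1))
    return np.array(top),np.array(bot)
def est(c,cols,off,yh):
    t,b=edges(c,cols); off=np.array(off)
    def model(xw,yaw,yh):
        d=np.array([np.cos(yaw),np.sin(yaw)]);cen=np.array([xw,yh])+.05*d;W=[cen[0],cen[1],yaw];o=[]
        for s in(20,-20):
            p=proj(c,T(W,(50,s,2)))+off;q=proj(c,T(W,(-50,s,22)))+off
            o.append(p[1]+(np.array(cols)-p[0])*(q[1]-p[1])/(q[0]-p[0]))
        return o
    r=lambda x:np.concatenate([model(x[0],x[1],yh)[0]-t,model(x[0],x[1],yh)[1]-b])
    s=least_squares(r,[.52,-1.57],loss='soft_l1',f_scale=.2)
    return s.x,np.round(r(s.x),2)
if __name__=="__main__":
    for k,cols,yh in((0,list(range(183,199))+[206],.2208),(9,list(range(209,221)),.1683)):
        c=pickle.load(open(f"top{k}.pkl","rb"));print(k,*est(c,cols,(-.19,-.3),yh))
    c=pickle.load(open("top0.pkl","rb"))
    t,b=edges(c,range(225,230)); print('lug',t,b)
    q=[proj(c,T([.6052,-.0951,-.0038],p))+[-.19,-.3] for p in((-65,150,16),(-105,150,16))];print(q)
E
python3 edges.py
```

```text
0 [ 0.51990675 -1.54857686] [ 0.27  0.23  0.22  0.12  0.21  0.28  0.29  0.32  0.33  0.34  0.36  0.38
  0.38  0.37  0.37  0.38  0.44 -0.32 -0.34 -0.32 -0.3  -0.3  -0.31 -0.26
 -0.23 -0.23 -0.2  -0.18 -0.22 -0.33 -0.39 -0.39 -0.38 -0.28]
9 [ 0.52107867 -1.58276633] [ 0.25  0.35  0.35  0.13  0.08  0.15  0.18  0.18  0.11  0.1   0.14  0.19
 -0.35 -0.31 -0.31 -0.3  -0.26 -0.21 -0.17 -0.12 -0.09 -0.05 -0.07 -0.1 ]
lug [189.64927668 189.64507412 189.6420706  189.64990393 189.68656404] [200.89036374 201.1038668  201.17533219 201.18210649 201.17662426]
[array([225.85760927, 190.13156838]), array([225.62553813, 200.92952883])]
```

Call:
play_rows:
  moves:
    - [[0,0,0],[0,0,-0.004],18]
    - [[0,0,0],[0,0,-0.008],18]
    - [[0,0,0],[0,0,-0.012],18]
    - [[0,0,0],[0,0,-0.016],18]
    - [[0,0,0],[0,0,-0.02],18]

```text
time: 16.0
ee_pos: [0.5204, 0.16, -0.027]
tcp_rot: [-90.0, 0.0, -0.2]
wrist_force: [-0.1, -0.1, -0.9]
opening: 0.0155
```

Call:
play_rows:
  moves:
    - [[0,0,0],[0,0,-0.004],18]
    - [[0,0,0],[0,0,-0.008],18]
    - [[0,0,0],[0,0,-0.012],18]
    - [[0,0,0],[0,0,-0.016],18]
    - [[0,0,0],[0,0,-0.02],18]

```text
time: 16.5
ee_pos: [0.5203, 0.14, -0.027]
tcp_rot: [-90.0, 0.0, -0.2]
wrist_force: [-0.3, 0.6, 0.2]
opening: 0.0151
```

```bash
python3 look.py 10; python3 ov.py 10 .5211 .1288 -1.578
```

```text
t 16.6 pos [ 0.5203  0.1398 -0.027 ] rot [-90.01   0.    -0.19] F [ 0.49 -0.55 -0.53] open 0.0154
shift [ 0.0002 -0.035  -0.0128] turn [ 0.01  0.01 -0.  ]
```

View pics/ovs10.png

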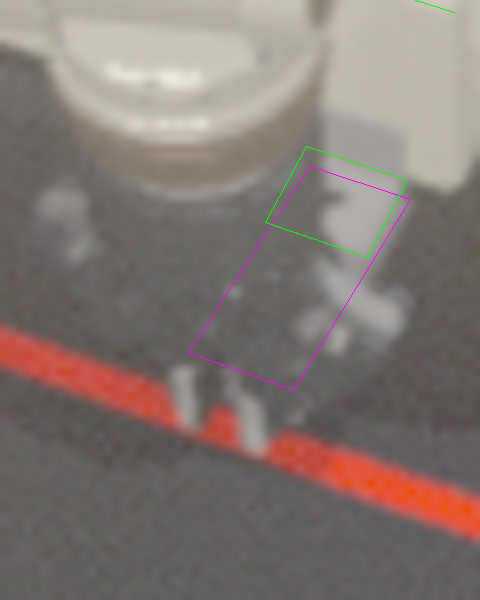

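View pics/ovt10.png

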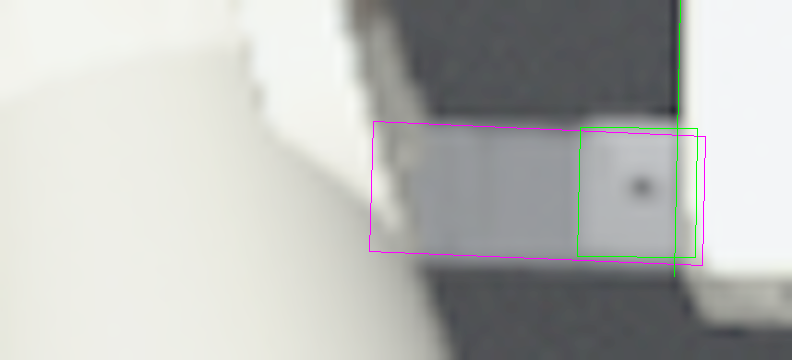

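Call:
play_rows:
  moves:
    - [[0,0,0],[0,0,-0.002],18]
    - [[0,0,0],[0,0,-0.004],18]
    - [[0,0,0],[0,0,-0.006],18]
    - [[0,0,0],[0,0,-0.008],18]
    - [[0,0,0],[0,0,-0.009],18]

```text
time: 17.1
ee_pos: [0.5203, 0.1312, -0.027]
tcp_rot: [-90.0, -0.0, -0.2]
wrist_force: [0.2, 0.8, -0.3]
opening: 0.0154
```

Call:
play_rows:
  moves:
    - [[0,0,0],[0,0,-0.0005],18]
    - [[0,0,0],[0,0,-0.001],18]
    - [[0,0,0],[0,0,-0.0015],18]
    - [[0,0,0],[0,0,-0.002],18]
    - [[0,0,0],[0,0,-0.002],18]

```text
time: 17.6
ee_pos: [0.5203, 0.1293, -0.0271]
tcp_rot: [-90.0, 0.0, -0.2]
wrist_force: [0.4, 0.9, -0.2]
opening: 0.0154
```

Call:
play_rows:
  moves:
    - [[0,0,0],[0,0,-0.0005],18]
    - [[0,0,0],[0,0,-0.001],18]
    - [[0,0,0],[0,0,-0.001],18]
    - [[0,0,0],[0,0,-0.001],18]
    - [[0,0,0],[0,0,-0.001],18]

```text
time: 18.1
ee_pos: [0.5203, 0.1283, -0.027]
tcp_rot: [-90.0, 0.0, -0.2]
wrist_force: [-0.3, -0.5, 0.2]
opening: 0.0154
```

Call:
play_rows:
  moves:
    - [[0,0,0],[0,0,-0.0005],18]
    - [[0,0,0],[0,0,-0.001],18]
    - [[0,0,0],[0,0,-0.001],18]
    - [[0,0,0],[0,0,-0.001],18]
    - [[0,0,0],[0,0,-0.001],18]

```text
time: 18.6
ee_pos: [0.5203, 0.1273, -0.027]
tcp_rot: [-90.0, 0.0, -0.2]
wrist_force: [-0.7, 0.6, 0.2]
opening: 0.0153
```

Call:
play_rows:
  moves:
    - [[0,0,0],[0,0,-0.0005],18]
    - [[0,0,0],[0,0,-0.001],18]
    - [[0,0,0],[0,0,-0.001],18]
    - [[0,0,0],[0,0,-0.001],18]
    - [[0,0,0],[0,0,-0.001],18]

```text
time: 19.1
ee_pos: [0.5203, 0.1264, -0.027]
tcp_rot: [-90.0, -0.0, -0.2]
wrist_force: [0.1, 1.2, -1.2]
opening: 0.0157
```

Call:
play_rows:
  moves:
    - [[0,0,0],[0,0,-0.0005],18]
    - [[0,0,0],[0,0,-0.001],18]
    - [[0,0,0],[0,0,-0.001],18]
    - [[0,0,0],[0,0,-0.001],18]
    - [[0,0,0],[0,0,-0.001],18]

```text
time: 19.6
ee_pos: [0.5203, 0.1258, -0.027]
tcp_rot: [-89.9, -0.0, -0.1]
wrist_force: [0.1, 4.8, -0.5]
opening: 0.0151
```

Call:
play_rows:
  moves:
    - [[0,0,0],[0,0,0],18]
    - [[0,0,0],[0,0,0],18]
    - [[0,0,0],[0,0,0],18]
    - [[0,0,0],[0,0,0],18]
    - [[0,0,0],[0,0,0],18]

```text
time: 20.1
ee_pos: [0.5203, 0.1258, -0.027]
tcp_rot: [-89.9, -0.0, -0.1]
wrist_force: [0.6, 5.4, -1.2]
opening: 0.0153
```

```bash
python3 look.py 11
python3 - <<'E'
from h import *
for _ in range(3): print(get_obs()["wrist_force"],get_obs()["torque"])
import pickle
for n in("top","side"):
    a=pickle.load(open(n+"0.pkl","rb"))["img"];b=pickle.load(open(n+"11.pkl","rb"))["img"]
    for box in ((290,150,330,220),) if n=="top" else ((250,160,300,240),):
        x0,y0,x1,y1=box
        A=cv2.cvtColor(a[y0:y1,x0:x1],cv2.COLOR_RGB2GRAY).astype(np.float32);B=cv2.cvtColor(b[y0:y1,x0:x1],cv2.COLOR_RGB2GRAY).astype(np.float32)
        print(n,cv2.phaseCorrelate(A,B,cv2.createHanningWindow(A.shape[::-1],cv2.CV_32F)))
E
```

```text
t 20.2 pos [ 0.5203  0.1258 -0.027 ] rot [-89.94  -0.    -0.14] F [-0.26  4.63 -0.67] open 0.0152
shift [ 0.0002 -0.035   0.0012] turn [-0.06  0.06  0.  ]
[-0.26187001  4.63251068 -0.66593636] [ 1.02321035  0.04797929 -0.00365418]
[-0.26187001  4.63251068 -0.66593636] [ 1.02321035  0.04797929 -0.00365418]
[-0.26187001  4.63251068 -0.66593636] [ 1.02321035  0.04797929 -0.00365418]
top ((0.004207388773519227, -0.04324147595548311), 1.0136439772115813)
side ((0.15337676962728608, 0.06329827008720912), 0.7507479972839356)
```

View pics/t_11.png

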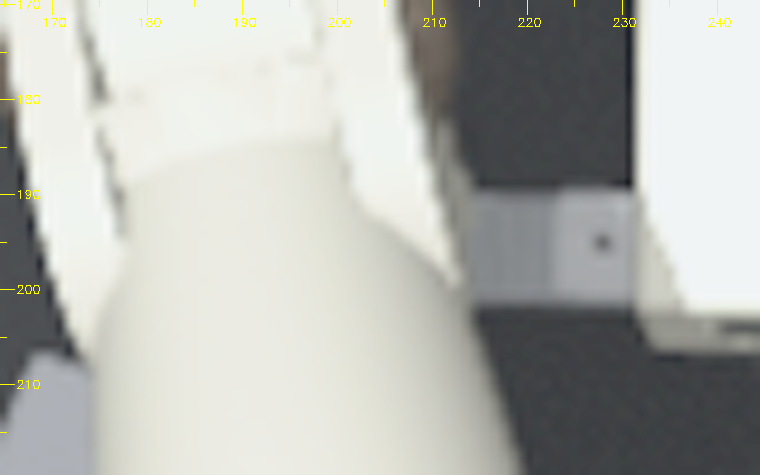

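Call:
play_rows:
  moves:
    - [[0,0,0],[0,0,-0.0003],18]
    - [[0,0,0],[0,0,-0.0005],18]
    - [[0,0,0],[0,0,-0.0005],18]
    - [[0,0,0],[0,0,-0.0005],18]
    - [[0,0,0],[0,0,-0.0005],18]

```text
time: 20.7
ee_pos: [0.5203, 0.1257, -0.027]
tcp_rot: [-89.9, -0.0, -0.1]
wrist_force: [0.0, 7.4, -2.5]
opening: 0.0155
```

Call:
play_rows:
  moves:
    - [[0,0,0],[0,0,0.003],18]
    - [[0,0,0],[0,0,0.01],18]
    - [[0,0,0],[0,0,0.02],18]
    - [[0,0,0],[0,0,0.035],18]
    - [[0,0,0],[0,0,0.045],18]

```text
time: 21.2
ee_pos: [0.5204, 0.1713, -0.027]
tcp_rot: [-90.0, -0.0, -0.1]
wrist_force: [-0.4, 0.1, 0.8]
opening: 0.0154
```

Call:
play_rows:
  moves:
    - [[0,0,0],[0,-0.045,0.0],0]
    - [[0,0,0],[0,-0.09,0],0]
    - [[0,0,0],[0,-0.135,0],0]
    - [[0,0,0],[0,-0.17,0],0]
    - [[0,0,0],[0,-0.18,0],0]

```text
time: 21.7
ee_pos: [0.5217, 0.1711, 0.1575]
tcp_rot: [-89.9, -0.3, -0.1]
wrist_force: [-1.0, -0.1, -0.8]
opening: -0.0004
```

```bash
python3 look.py 12
python3 - <<'E'
from h import *
import pickle
t=pickle.load(open("top0.pkl","rb"));s=pickle.load(open("side0.pkl","rb"))
print(tri(s,(217.5,127),t,(282.5,138)))
c=pickle.load(open("side12.pkl","rb"));save("side12",c["img"])
E
```

```text
t 21.8 pos [0.5212 0.1707 0.1545] rot [-89.95  -0.16  -0.13] F [-0.89  0.24  0.15] open -0.0002
shift [-0.001   0.1465 -0.0438] turn [-0.05  0.07  0.16]
(array([ 0.65964599, -0.13306448,  0.28595397]), np.float64(0.0014537011965423028))
```

View pics/side12.png

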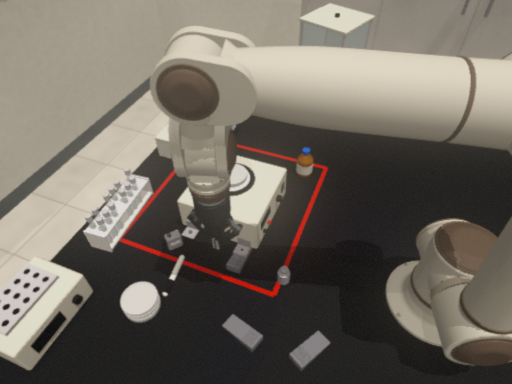

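View pics/t_12.png

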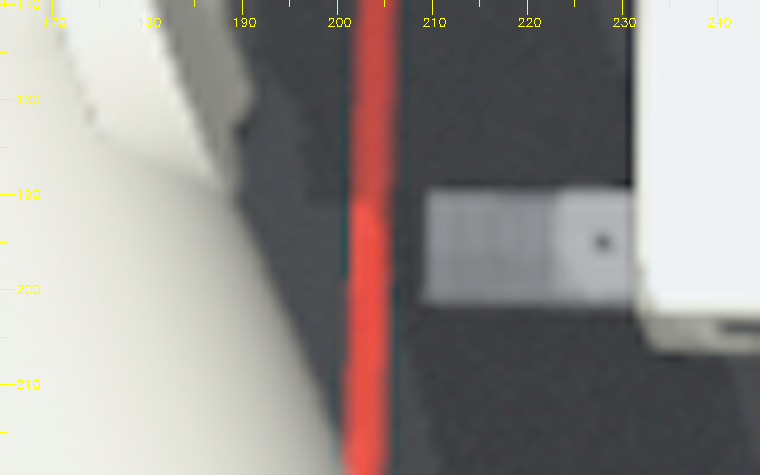

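Call:
play_rows:
  moves:
    - [[0,0,0],[-0.003,0,-0.04],0]
    - [[0,0,0],[-0.006,0,-0.08],0]
    - [[0,0,0],[-0.009,0,-0.12],0]
    - [[0,0,0],[-0.012,0,-0.155],0]
    - [[0,0,0],[-0.013,0,-0.168],0]

```text
time: 22.3
ee_pos: [0.5059, -0.0003, 0.151]
tcp_rot: [-90.0, 0.2, -0.3]
wrist_force: [0.0, 0.9, 0.1]
opening: 0.0
```

Call:
play_rows:
  moves:
    - [[0,0,0],[0,0,0],0]
    - [[0,0,0],[0,0.005,0],0]
    - [[0,0,0],[0,0.01,0],0]
    - [[0,0,0],[0,0.015,0],0]
    - [[0,0,0],[0,0.02,0],0]

```text
time: 22.8
ee_pos: [0.5068, 0.0027, 0.1322]
tcp_rot: [-90.0, 0.0, -0.1]
wrist_force: [0.2, 0.0, 0.6]
opening: -0.0002
```

```bash
python3 look.py 13
python3 - <<'E'
from h import *
import pickle
g=lambda x:(255*(x/255.)**.6).astype(np.uint8)
p=get_obs()["ee_pos"]
c=pickle.load(open("side13.pkl","rb")); x0,y0=170,140
im=g(cv2.resize(c["img"][y0:y0+120,x0:x0+130],None,fx=5,fy=5,interpolation=cv2.INTER_CUBIC))
for q,col in(((.5076,.0032,.122),(255,0,0)),((p[0],p[1],.122),(0,0,255)),((p[0],p[1],p[2]+.034),(0,255,0))):
    cv2.drawMarker(im,tuple(int(v) for v in (proj(c,q)-[x0,y0]+.5)*5),col,0,10,1)
save("z13",im)
E
```

```text
t 22.9 pos [0.5065 0.0024 0.1319] rot [-9.0e+01  8.0e-02 -1.2e-01] F [ 0.76 -0.31  0.38] open -0.0003
shift [0.0139 0.1239 0.1247] turn [ 0.    0.08 -0.08]
```

View pics/z13.png

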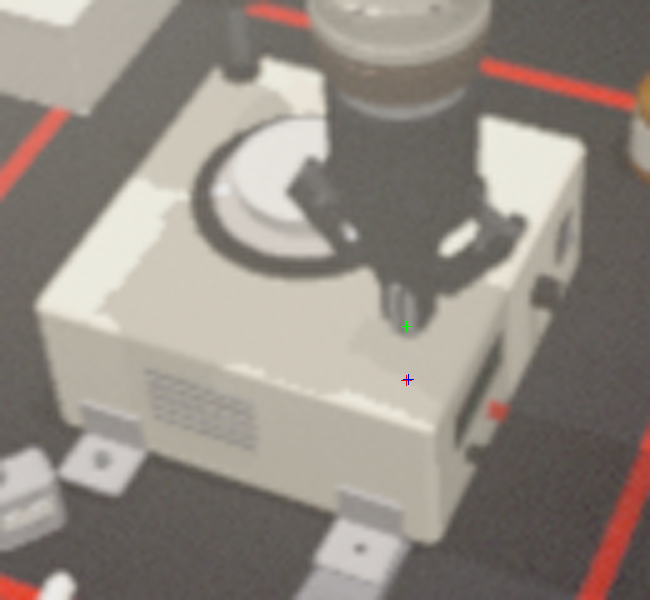

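Call:
play_rows:
  moves:
    - [[0,0,0],[0.001,0.01,0],0]
    - [[0,0,0],[0.001,0.02,0],0]
    - [[0,0,0],[0.001,0.028,0],0]
    - [[0,0,0],[0.001,0.032,0],0]
    - [[0,0,0],[0.001,0.034,0],0]

```text
time: 23.4
ee_pos: [0.5076, 0.0018, 0.0983]
tcp_rot: [-90.0, 0.0, -0.2]
wrist_force: [0.9, -0.7, -0.1]
opening: 0.0
```

Call:
play_rows:
  moves:
    - [[0,0,0],[0,0.001,0],0]
    - [[0,0,0],[0,0.002,0],0]
    - [[0,0,0],[0,0.003,0],0]
    - [[0,0,0],[0,0.004,0],0]
    - [[0,0,0],[0,0.004,0],0]

```text
time: 23.9
ee_pos: [0.5079, 0.0018, 0.095]
tcp_rot: [-90.0, 0.0, -0.2]
wrist_force: [-0.2, 1.3, 0.9]
opening: 0.0001
```

Call:
play_rows:
  moves:
    - [[0,0,0],[0,0.0005,0],0]
    - [[0,0,0],[0,0.001,0],0]
    - [[0,0,0],[0,0.0015,0],0]
    - [[0,0,0],[0,0.002,0],0]
    - [[0,0,0],[0,0.002,0],0]

```text
time: 24.4
ee_pos: [0.5079, 0.0018, 0.0929]
tcp_rot: [-90.0, 0.0, -0.2]
wrist_force: [0.6, -0.4, -0.2]
opening: 0.0
```

Call:
play_rows:
  moves:
    - [[0,0,0],[0,0.0005,0],0]
    - [[0,0,0],[0,0.001,0],0]
    - [[0,0,0],[0,0.0015,0],0]
    - [[0,0,0],[0,0.002,0],0]
    - [[0,0,0],[0,0.002,0],0]

```text
time: 24.9
ee_pos: [0.5079, 0.0019, 0.0909]
tcp_rot: [-90.0, 0.0, -0.2]
wrist_force: [-0.5, 0.6, 0.2]
opening: -0.0003
```

Call:
play_rows:
  moves:
    - [[0,0,0],[0,0.0005,0],0]
    - [[0,0,0],[0,0.001,0],0]
    - [[0,0,0],[0,0.0015,0],0]
    - [[0,0,0],[0,0.0015,0],0]
    - [[0,0,0],[0,0.0015,0],0]

```text
time: 25.4
ee_pos: [0.5079, 0.0019, 0.0895]
tcp_rot: [-90.0, -0.0, -0.2]
wrist_force: [0.1, -0.7, -0.2]
opening: -0.0003
```

Call:
play_rows:
  moves:
    - [[0,0,0],[0,0.0005,0],0]
    - [[0,0,0],[0,0.001,0],0]
    - [[0,0,0],[0,0.0015,0],0]
    - [[0,0,0],[0,0.0015,0],0]
    - [[0,0,0],[0,0.0015,0],0]

```text
time: 25.9
ee_pos: [0.5079, 0.0019, 0.088]
tcp_rot: [-90.0, 0.0, -0.2]
wrist_force: [-0.6, 0.2, 0.1]
opening: -0.0003
```

Call:
play_rows:
  moves:
    - [[0,0,0],[0,0.0005,0],0]
    - [[0,0,0],[0,0.001,0],0]
    - [[0,0,0],[0,0.001,0],0]
    - [[0,0,0],[0,0.001,0],0]
    - [[0,0,0],[0,0.001,0],0]

```text
time: 26.4
ee_pos: [0.5079, 0.0018, 0.087]
tcp_rot: [-90.0, -0.0, -0.2]
wrist_force: [-0.1, -0.3, 0.3]
opening: 0.0003
```

Call:
play_rows:
  moves:
    - [[0,0,0],[0,0.0005,0],0]
    - [[0,0,0],[0,0.001,0],0]
    - [[0,0,0],[0,0.001,0],0]
    - [[0,0,0],[0,0.001,0],0]
    - [[0,0,0],[0,0.001,0],0]

```text
time: 26.9
ee_pos: [0.508, 0.0018, 0.0862]
tcp_rot: [-90.0, -0.0, -0.2]
wrist_force: [-1.3, -0.3, 4.9]
opening: 0.0001
```

Call:
play_rows:
  moves:
    - [[0,0,0],[0,0.0005,0],0]
    - [[0,0,0],[0,0.001,0],0]
    - [[0,0,0],[0,0.001,0],0]
    - [[0,0,0],[0,0.001,0],0]
    - [[0,0,0],[0,0.001,0],0]

```text
time: 27.4
ee_pos: [0.508, 0.0018, 0.0862]
tcp_rot: [-90.0, -0.1, -0.2]
wrist_force: [-5.3, 0.4, 11.4]
opening: -0.0
```

Call:
play_rows:
  moves:
    - [[0,0,0],[0,0.0005,0],0]
    - [[0,0,0],[0,0.001,0],0]
    - [[0,0,0],[0,0.001,0],0]
    - [[0,0,0],[0,0.001,0],0]
    - [[0,0,0],[0,0.001,0],0]

```text
time: 27.9
ee_pos: [0.5081, 0.0019, 0.0862]
tcp_rot: [-90.0, -0.1, -0.2]
wrist_force: [-8.1, 0.0, 17.4]
opening: 0.0001
```

Call:
play_rows:
  moves:
    - [[0,0,0],[0,-0.001,0],0]
    - [[0,0,0],[0,-0.002,0],0]
    - [[0,0,0],[0,-0.004,0],0]
    - [[0,0,0],[0,-0.01,0],0]
    - [[0,0,0],[0,-0.03,0],0]

```text
time: 28.4
ee_pos: [0.5069, 0.0018, 0.1126]
tcp_rot: [-90.0, 0.2, -0.2]
wrist_force: [-0.5, 0.2, 0.0]
opening: 0.0
```

Call:
play_rows:
  moves:
    - [[0,0,0],[0,-0.03,0],0]
    - [[0,0,0],[0,-0.06,0.04],0]
    - [[0,0,0],[0,-0.09,0.08],0]
    - [[0,0,0],[0,-0.09,0.12],0]
    - [[0,0,0],[0,-0.09,0.16],0]

```text
time: 28.9
ee_pos: [0.5088, 0.1635, 0.2053]
tcp_rot: [-90.0, -0.1, -0.2]
wrist_force: [0.3, -0.0, -0.9]
opening: -0.0001
```

Call:
play_rows:
  moves:
    - [[0,0,0],[-0.04,0,0.04],0]
    - [[0,0,0],[-0.08,0,0.08],0]
    - [[0,0,0],[-0.12,0,0.12],0]
    - [[0,0,0],[-0.16,0,0.16],0]
    - [[0,0,0],[-0.2,0,0.2],0]

```text
time: 29.4
ee_pos: [0.3306, 0.3402, 0.2043]
tcp_rot: [-90.0, -0.0, -0.2]
wrist_force: [1.8, 0.1, 0.4]
opening: -0.0001
```

```bash
python3 look.py 14
python3 - <<'E'
from h import *
import pickle
for n,bx in(("top",((290,150,330,220),(235,125,305,205),(150,135,175,165),(208,225,226,243))),("side",((250,160,300,240),(180,150,290,240),(110,275,170,325),(270,260,295,290)))):
    a=pickle.load(open(n+"0.pkl","rb"))["img"];b=pickle.load(open(n+"14.pkl","rb"))["img"]; save("f"+n,b)
    for x0,y0,x1,y1 in bx:
        A,B=[cv2.cvtColor(i[y0:y1,x0:x1],cv2.COLOR_RGB2GRAY).astype(np.float32) for i in(a,b)]
        print(n,np.round(cv2.phaseCorrelate(A,B,cv2.createHanningWindow(A.shape[::-1],cv2.CV_32F))[0],3))
E
```

```text
t 29.5 pos [0.3284 0.3425 0.2043] rot [-8.994e+01  4.000e-02  1.900e-01] F [ 0.35  0.22 -0.37] open 0.0
shift [ 0.1915  0.1959 -0.2163] turn [-0.06  0.39 -0.04]
top [-0.005 -0.038]
top [-0.003  0.016]
top [0.492 0.026]
top [ 0.302 -0.464]
side [-5.457 -2.812]
side [-0.233 -0.42 ]
side [ 0.056 -0.009]
side [-15.076 -32.55 ]
```

View pics/s_14.png

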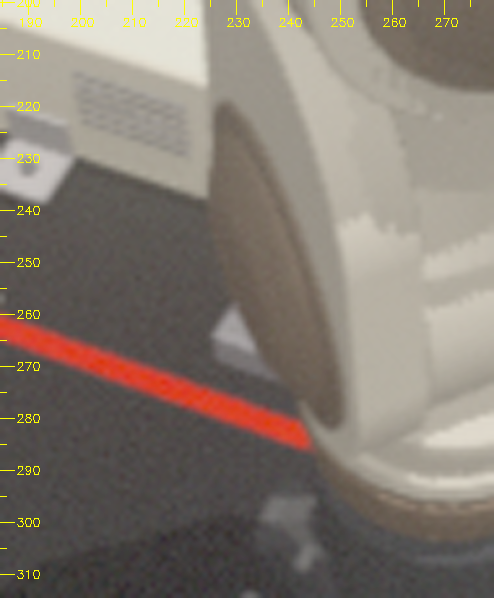

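View pics/t_14.png

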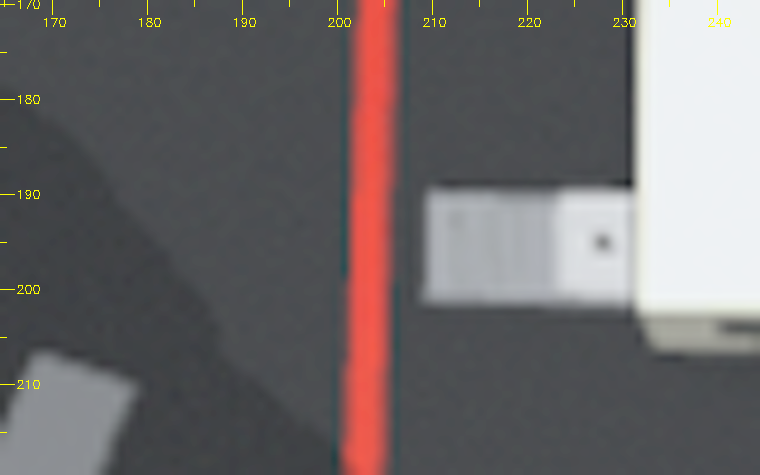

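View pics/fside.png

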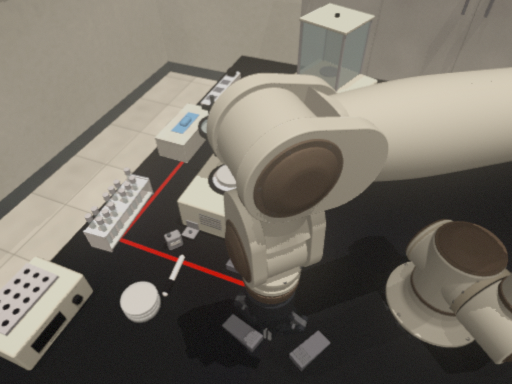

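Run:
```python
from edges import *
c=pickle.load(open("top14.pkl","rb"));print(est(c,range(211,221),(-.19,-.3),.1143))
a=pickle.load(open("top0.pkl","rb"))["img"];b=c["img"]
f=lambda i:cv2.resize(i[125:255,145:230],None,fx=4.5,fy=4.5,interpolation=cv2.INTER_CUBIC)
save("cmp",np.hstack([f(a),f(b)]))
```

```text
(array([ 0.52097558, -1.6090481 ]), array([ 0.1 ,  0.15,  0.25,  0.32,  0.39,  0.47,  0.45,  0.43,  0.48,
        0.52, -0.6 , -0.55, -0.51, -0.42, -0.36, -0.35, -0.3 , -0.22,
       -0.17, -0.09]))
```

View pics/cmp.png

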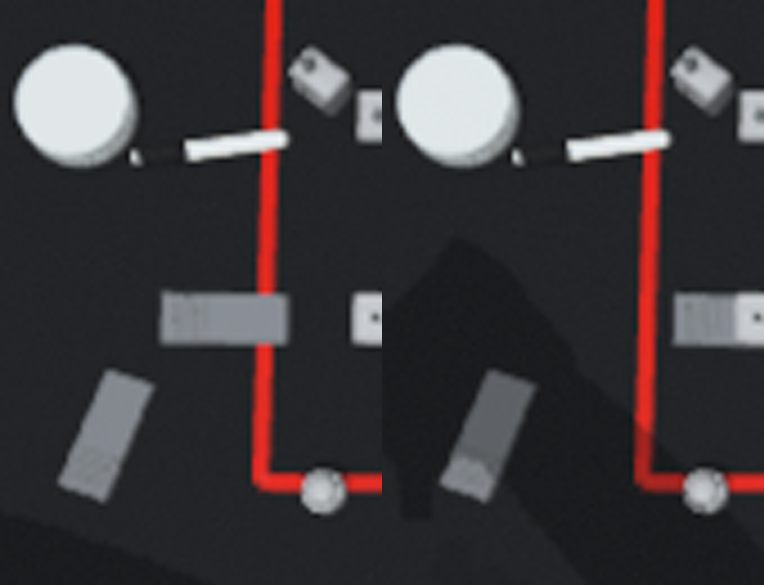

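```bash
python3 -c "
from h import *
print(job_done())"
```

```text
the job is handed in; nothing more can be done
None
```

The shim is snug under the bare lug, the corner no longer rocks when pressed, and the job was handed in at about 29.5 s of the 64 s allowed.

**What I did**
- **Choice of shim:** of the three wedge-like shims, I took the one farthest to the robot's right, at top-view pixel (195,196).
- **Push:** I pushed it along the bench by its heel, thin end first, with the fingertips set 15 mm apart. Resistance held at 4.6–5.4 N, and a last small nudge brought it to 7.4 N. By the 1.5 N rule, the shim carries about 4.5 N.
- **Press check:** I then pressed on the case corner with about 17 N. The TCP stayed at the same height, so the corner did not rock. I lifted off and moved clear.

**What the last checks showed**
- **Counter:** it shifted less than 0.05 px in the top view (well under 1 mm). The arm blocked the final side view of it.
- **Other items:** the dish stack, marker, weight, tally counter and second shim look unmoved.
- **Shim fit:** the heel centre is within about 0.5 mm of the lug's middle line.

**What disagreed or went wrong**
- **Height error:** the fingertips were about 35 mm higher than the reported TCP height. My first two passes went over the shim without touching it, so I found the pushing height by lowering in steps and checking the pictures.
- **Shim skew:** an early fit gave 0.5° and the last gave 2°. The last fit was poor because only half the shim was visible.
- **Side force:** the press also put about 8 N sideways on the wrist. It did not visibly move the counter.

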